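Lock a sculpture stand's axle with a linchpin

TASK

Take the steel linchpin out of its wooden keeper block and push it gently down through the upright hole in the end of the display stand's square axle, feeling for the hole, until its collar sits fully home on the axle. Then swing the pin's ring down over the axle's end until it hangs straight down, and let go. Never lean hard on the pin or axle, and leave the small pottery where it stands.

Things in the scene. Friction and masses are not known exactly. Their poses are not given: they have to be found in the camera images.
- stand: Fixed display stand: brown timber foot 190 x 150 x 45 mm, two dark steel cheek plates (60 mm wide, tops 145 mm above the table), and between them a dark green glazed crescent, tips 195 mm high, 60 to 110 mm behind the front cheek's face. Origin: on the table below the front cheek's front face, on the axle's centre line; z up, -x points out along the axle. A 40 mm square boss reaches to x = -7 mm.
- axle_root (a point): Where the axle's top face leaves the stand's front cheek (axes as the stand's). The axle is a square steel bar, 22 mm wide and high, top face level and 130 mm above the table, sticking out along -x with nothing beneath it. It does not shift under pushes below 100 N.
- hole_nominal (a point): Where the pin hole's mouth would be with the axle pushed right in: on its top face and centre line, 45 mm out from the front cheek (axes as the stand's). But the axle is drawn out: the TRUE hole lies 6 to 24 mm further out along the axle (-x) than here, and this reading does not show how far. Hole: round, upright, 11 mm diameter, right through, 1 mm chamfer. The axle ends 22 mm beyond it.
- linchpin: Steel linchpin, 0.1 kg, upright. Origin: on its axis at the collar's underside, z up. Below it a 9 mm round stem, 31 mm long, its last 4 mm tapering to a flat 7 mm tip. Fully home, the origin lies on the axle's top face. Midway down the hole a spring plunger presses on the stem from the side: it will not fall in; the last part takes a push of about 3 to 12 N. The ring lies along the pin's +x.
- knob (a point): Top middle of the linchpin's grip knob, 35 mm above the pin's origin (axes as the pin's). The knob is 14 mm square, flats facing the pin's x and y, and reaches from 13 to 35 mm above the origin. Below it a 16 mm square head (5 to 13 mm) with the ring's hinge, and the collar, 22 mm in diameter (0 to 5 mm).
- ring (a joint): Ring angle in rad: 0 = level along the pin's +x; grows as it swings down; pi/2 = straight down (closed, axle end through the ring); limits -0.3, 1.6. Hinge along the pin's y, 9 mm above its origin; stiff (0.07 N m), stays where left. Loop of 5 mm wire, 33 mm wide inside, far bar 46 mm from the hinge. Passes the axle only if the pin's +x points out along the axle (within about 10 degrees).
- tab (a point): Middle of the free edge of the ring's thumb tab: a plate 18 mm wide and 4 mm thick standing 28 mm off the ring's far bar, upwards while the ring is level, outwards (away from the stand) once it hangs down. A good place to press the ring down and then inwards.
- keeper: Fixed wooden block 44 x 44 mm, 50 mm high, with a loose 12 mm upright hole in the middle of its top in which the linchpin stands, the collar resting on the top. Origin: centre of the underside.
- gourd: Loose dark red glazed gourd bottle, 68 mm across, 80 mm high, bystander. Origin: centre of its underside.
- pot: Loose blue bowl, 60 mm across, 55 mm high, bystander. Origin: centre of its underside.
- bird: Loose white china bird, about 65 mm long, 52 mm high, bystander. Origin: centre of its underside.
Not all that is in view belongs to the job. What is shaped like the linchpin but yellow is not meant.

How it is judged:
On the way, in this order (a step that is already met when the one before it is completed fails the run):
1. the linchpin is pushed home in the axle's hole, ring still open (x of linchpin in the frame of hole_nominal between -0.028 and 0 m and y of linchpin in the frame of hole_nominal between -0.004 and 0.004 m and z of linchpin in the frame of hole_nominal between -0.0035 and 0.0035 m and angle between linchpin's own z axis and vertical below 0.15 rad and value of joint ring below 0.8 rad), for 0.2 s.
2. the ring is swung down over the axle's end (x of linchpin in the frame of hole_nominal between -0.028 and 0 m and y of linchpin in the frame of hole_nominal between -0.004 and 0.004 m and z of linchpin in the frame of hole_nominal between -0.0035 and 0.0035 m and angle between linchpin's own z axis and vertical below 0.15 rad and value of joint ring above 1.3 rad), for 0.2 s.
At the end, for the whole second after the job is handed in: The linchpin stands in the axle's hole, upright within 0.15 rad, its origin within 3.5 mm in height of fully home, within 4 mm of the axle's centre line and 0 to 28 mm further out along the axle than the nominal hole; its ring hangs at more than 1.3 rad; it is at rest (under 0.02 m/s) (all of step 2 and linear speed of linchpin below 0.02 m/s); the robot touches nothing.
It fails at once if the pin (with its ring) and the stand (with its axle) press on each other with more than 30 N (contact force between linchpin and stand above 30 N).
It fails at once if the robot presses on the stand with more than 30 N (contact force between any of the fingers, the arm and stand above 30 N).
It fails at once if a piece of pottery is moved by more than 20 mm (distance of any of gourd, pot, bird from where it was at the start of the episode above 0.02 m).
It also fails if it takes over 72 s, if anything falls off the work surface, if the arm or the gripper's body presses on something with over 40 N, if the wrist force passes 120 N, or if a joint passes its speed limit or range.

ROBOT

A 6-joint arm with a two-finger parallel gripper is mounted at the origin on the work surface. World frame = base frame: x ahead of the robot, y to its left, z up, the work surface at z = 0. Lengths are in m, angles in rad, forces in N, time in s.
With the tool pointing down it reaches from about 0.35 to 0.975 m from the base axis. Payload 4.9 kg.
Tool frame: the origin (TCP) lies on the centre line of the jaws, within the pads' length; the fingertips stand 25 mm ahead of it and the grasp point (between the pads) lies 6 mm ahead of it; z points along the fingers, y is the line along which they close (so a half turn about z gives the same grasp; the last joint's range is limited). The gripper opens to 85 mm and grips with 20 to 120 N. Pads are 22 mm wide; open, the fingers measure 114 mm over their backs; the gripper's body (76 mm by 85 mm) begins 54 mm behind the grasp point. The pads swing forward as they close: fully open they stand 13 mm farther back than shut.
Start: joints at [-1.275, 0.053, 1.613, -0, 1.476, -0.119], TCP at [0.252, -0.572, 0.23] pointing down, gripper open.
Joint ranges: [-3.01, 3.01], [-1.01, 2.22], [0.06, 2.58], [-1.02, 4.17], [0.09, 2.62], [-3.14, 3.14]. Speed limits (rad/s): [2.57, 2.57, 3.14, 3.14, 3.14, 3.14].

INTERFACE

Orientations are given as a unit quaternion [w, x, y, z].
In Python, from plant import state, grab_frame, get_calibration, job gives the robot as it stands. The module is installed in compiled form; this text tells all that it offers.
- The arm moves only by the tool move_arm, never from a script. Its argument "targets" is a list that holds one entry, the list of rows, each a list of 5 numbers: the opening in per cent of the stroke, from 0 (shut) to 100 (fully open), then the shift along the tool's x, y, z as a fraction of full scale, then the turn about the tool's z as a fraction of full scale. A call has 1 to 5 rows; each row shifts and turns the commanded pose from where the row before left it, along the tool's axes as they then stand; what a row does not reach is not made up. Full scale, the value 1, is 0.6 m for a shift and 6 degrees for a turn. A row lasts 1/12 s, in which the tool goes at most 41.7 mm and 7.16 degrees, less where a joint would pass 70% of its speed; a pose out of reach is approached as far as the arm can. A call with a number of a shift or a turn outside -1 to 1 is refused whole. A call with a gripper value outside its range is refused whole. The fingers move at their own pace and stop on an object; the grip force is fixed at half the most. Time passes only in rows, so rows that do not move let the fingers close. It gives the time, the measured TCP pose, the force, the opening and the grip force at its end, in the units of the state.
- state(): the state, without advancing time (a new reading comes with each control period).
- grab_frame(name): name is "scene" or "top" or "wrist"; returns the picture (384x512x3 uint8, red, green, blue); there is no depth.
- get_calibration(name): a dict with "vertical_fov" (degrees; the focal length in pixels is half the picture's height over the tangent of half this angle, whatever the lens; pixels are square), "cx", "cy" (the principal point, pixels), "R" (3x3) and "t" (3): a world point X has camera coordinates R X + t. Camera axes: x right, y down, z forward; pixel columns grow to the right and rows downward; lengths in m; the calibration is good to about 2 mm. A picture is of the moment at which its call begins: read the wrist's pose just before it. get_calibration takes no time and is no camera call; for the wrist camera it gives the pose at the moment of the call.
- job.job_done(): hands the job in; it is judged then, once.
The state is a dict: "time": time; "joint_pos": joint angles; "joint_vel": joint speeds; "joint_efforts": joint torques, N m; "tool_pos": TCP position; "tool_rot": TCP orientation; "contact_force": force on the tool from outside, world axes, zero at the start; "ft_torque": the same for the moment, N m; "gripper_width": opening from 0.0 (shut) to 1.0 (fully open); "grasp_force": force on a finger pad.
Only numpy, scipy, OpenCV 4.12 (cv2) and the standard library are available. Lean on these libraries where they do the work, as an engineer would, in place of code of your own. Each camera call takes 0.05 s, during which the arm holds its last target. There are 200 camera calls.

## Working session

There is one attempt and no reset: what is moved stays moved. The work goes in short steps, Python scripts to look and compute and a tool call to move; the robot and the scene stay as the last step left them, time stands still between calls to the robot, and variables do not carry over. Pictures are saved under pics/ and viewed, at most 10 in all, crops included, and the job is handed in when it is done.

Besides the shell and the picture viewer there is one more tool, called as name(argument=value, ...) on one line, values as JSON. move_arm: Moves the arm, as the interface text tells. Shift numbers are shares of 0.6 m and turn numbers shares of 6 degrees, none past 1 either way. Its arguments: {"type":"object","properties":{"targets":{"type":"array"}},"required":["targets"]}

```bash
mkdir -p pics
cat > h.py <<'E'
import numpy as np,cv2
from plant import state,grab_frame,get_calibration,job
def grab(n,f):
    c=get_calibration(n); im=grab_frame(n); cv2.imwrite('pics/'+f+'.png',im[:,:,::-1]); np.savez('pics/'+f+'.npz',im=im,R=c['R'],t=c['t'],K=[192/np.tan(np.radians(c['vertical_fov'])/2),c['cx'],c['cy']]); return im
def ray(f,u,v):
    d=np.load('pics/'+f+'.npz');F,cx,cy=d['K'];R=d['R'];o=-R.T@d['t'];return o,R.T@np.array([(u-cx)/F,(v-cy)/F,1])
def onz(f,u,v,z):
    o,d=ray(f,u,v);return o+d*(z-o[2])/d[2]
def proj(f,X):
    d=np.load('pics/'+f+'.npz');F,cx,cy=d['K'];p=d['R']@np.array(X)+d['t'];return F*p[0]/p[2]+cx,F*p[1]/p[2]+cy
def tri(a,b):
    (o,d),(p,e)=ray(*a),ray(*b);s=np.linalg.lstsq(np.c_[d,-e],p-o,rcond=None)[0];x,y=o+d*s[0],p+e*s[1];return (x+y)/2,np.linalg.norm(x-y)
E
python3 - <<'E'
from h import *
a=grab('top','top0');b=grab('scene','sc0');c=grab('wrist','wr0')
s=state();print(s['time'],s['tool_pos'],s['tool_rot'],s['contact_force'])
for n in('top','scene','wrist'):print(n,get_calibration(n))
E
```

```text
0.15 [ 0.25175933 -0.57153074  0.22943738] [-7.96312039e-04  9.78569642e-01  2.05914588e-01 -5.61593315e-05] [ 0.49663507 -0.79366863  0.27405166]
top {'vertical_fov': 52.78079027545611, 'cx': 253.3129590398139, 'cy': 190.47243941287414, 'R': array([[-0.01491582, -0.999514  ,  0.02737305],
       [-0.98643298,  0.01023348, -0.16384522],
       [ 0.16348547, -0.02944556, -0.98610621]]), 't': array([-0.0871904 ,  0.57709028,  0.82289747])}
scene {'vertical_fov': 50.314791243619524, 'cx': 256.1743930513589, 'cy': 185.56416491986323, 'R': array([[ 0.6301586 ,  0.77641442, -0.00898882],
       [ 0.66352833, -0.54447762, -0.5131026 ],
       [-0.40327447,  0.31737168, -0.85828021]]), 't': array([-0.31054067, -0.38401438,  1.28208166])}
wrist {'vertical_fov': 66.61682800243015, 'cx': 255.24150947479015, 'cy': 194.52044065075142, 'R': array([[ 4.02963166e-01, -9.15215748e-01, -9.06588954e-04],
       [-8.79863400e-01, -3.87670048e-01,  2.74867845e-01],
       [-2.51914837e-01, -1.09963942e-01, -9.61481589e-01]]), 't': array([-0.62431405, -0.03570176,  0.3794239 ])}
```

View pics/top0.png

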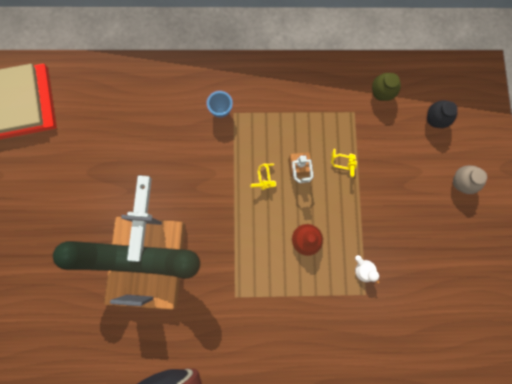

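View pics/sc0.png

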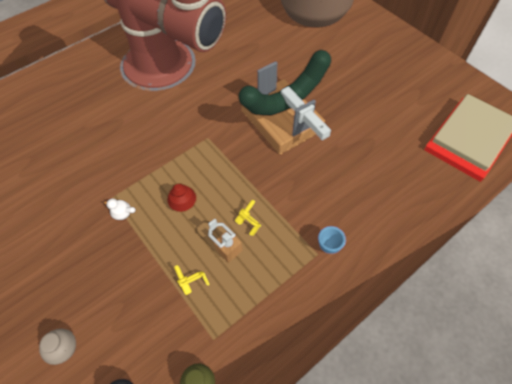

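The top view shows the axle end at about (143,180) with the dark hole at (143,186). The steel pin is at (302,165) with its ring towards (303,180), the gourd at (308,240), and yellow decoys on either side. I'll enlarge both areas.

Run:
```python
from h import *
t=np.load('pics/top0.npz')['im'];s=np.load('pics/sc0.npz')['im']
z=lambda im,x,y,w,h:cv2.resize(im[y:y+h,x:x+w],None,fx=5,fy=5,interpolation=cv2.INTER_CUBIC)
o=np.vstack([np.hstack([z(t,110,165,80,60),z(t,265,140,80,60)]),np.hstack([z(s,265,80,80,60),z(s,185,200,80,60)])])
cv2.imwrite('pics/z.png',o[:,:,::-1])
```

```text
(no output)
```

View pics/z.png

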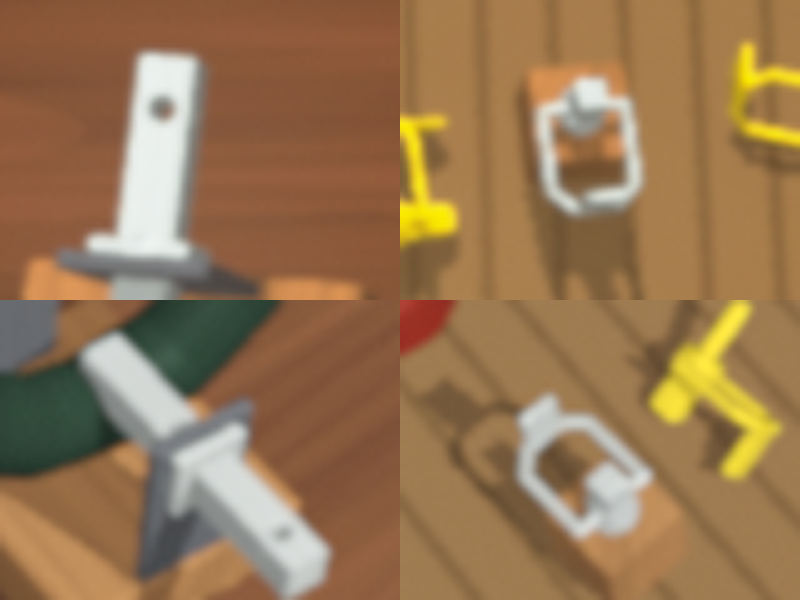

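Run:
```python
from h import *
T=lambda x,y,x0,y0,:(x0+x/5,y0+y/5)
t1=lambda x,y:('top0',)+T(x,y,110,165)
t2=lambda x,y:('top0',)+T(x,y,265,140)
s1=lambda x,y:('sc0',)+T(x,y,265,80)
s2=lambda x,y:('sc0',)+T(x,y,185,200)
print('hole',onz(*t1(161,108),.13),onz(*s1(284,233),.13),tri(t1(161,108),s1(284,233)))
a,b=onz(*t1(169,55),.13),onz(*t1(147.5,238),.13);d=a-b;print('ax top',a,b,np.degrees(np.arctan2(d[1],d[0])))
for l,r in (((138,53),(200,57)),((119,225),(180,228))): print(np.linalg.norm(onz(*t1(*l),.13)-onz(*t1(*r),.13)))
print('knob',onz(*t2(192,88),.085),onz(*s2(213,180),.085),tri(t2(192,88),s2(213,180)))
# ring sides at z=.059
P=[onz(*t2(*p),.059) for p in((145,110),(231,105),(150,185),(236,185),(195,205))];print(np.array(P))
print('tab',tri(t2(190,198),s2(140,112)))
print('gourd',onz('top0',308,240,.06),'bird',onz('top0',367,270,.03),'pot',onz('top0',220,103,.05))
q=state()['tool_rot'];from scipy.spatial.transform import Rotation as Ro
print(Ro.from_quat(np.r_[q[1:],q[0]]).as_matrix().round(3))
```

```text
hole [0.57277403 0.13314045 0.13      ] [0.57738222 0.13562066 0.13      ] (array([0.57463989, 0.13610381, 0.12598198]), np.float64(0.004267995595143414))
ax top [0.59467041 0.13060333 0.13      ] [0.51988705 0.13682951 0.13      ] -4.75924936395223
0.025188508409681634
0.024377852883516474
knob [ 0.64199577 -0.20457278  0.085     ] [ 0.64389113 -0.20136929  0.085     ] (array([ 0.64293171, -0.20296483,  0.08496573]), np.float64(0.0037216405264688095))
[[ 0.6385279  -0.18715626  0.059     ]
 [ 0.64052743 -0.22630397  0.059     ]
 [ 0.6039466  -0.18829586  0.059     ]
 [ 0.60358224 -0.22710181  0.059     ]
 [ 0.5946095  -0.20825548  0.059     ]]
tab (array([ 0.59400561, -0.2041284 ,  0.07640076]), np.float64(0.0018780516650470872))
gourd [ 0.46312699 -0.21208087  0.06      ] bird [ 0.39554355 -0.3475252   0.03      ] pot [ 0.78327968 -0.01983942  0.05      ]
[[ 0.915  0.403 -0.   ]
 [ 0.403 -0.915  0.002]
 [ 0.    -0.002 -1.   ]]
```

move_arm(targets=[[[50,0.06,-0.0214,0,0],[50,0.06,-0.0214,0,0],[50,0.06,-0.0214,0,0],[50,0.06,-0.0214,0,0],[50,0.06,-0.0214,0,0]]])

```text
time: 0.57
tool_pos: [0.3916, -0.4392, 0.23]
tool_rot: [-0.0, 0.979, 0.206, -0.0]
contact_force: [0.8, -0.5, 0.0]
gripper_width: 0.498
grasp_force: 0.0
```

move_arm(targets=[[[50,0.06,-0.0214,0,0],[50,0.06,-0.0214,0,0],[50,0.06,-0.0214,0,0],[50,0.06,-0.0214,0,0],[50,0.06,-0.0214,0,0]]])

```text
time: 0.98
tool_pos: [0.5306, -0.3077, 0.2301]
tool_rot: [-0.0, 0.979, 0.206, -0.0]
contact_force: [0.6, -0.7, 0.1]
gripper_width: 0.497
grasp_force: 0.0
```

move_arm(targets=[[[50,0.06,-0.0214,0,0],[50,0.06,-0.0214,0,0],[50,0.06,-0.0214,0,0],[50,0.06,-0.0214,0,0],[50,0,0,0,1]]])

```text
time: 1.4
tool_pos: [0.644, -0.1992, 0.2296]
tool_rot: [-0.001, 0.988, 0.156, 0.001]
contact_force: [-0.8, 0.4, -0.4]
gripper_width: 0.501
grasp_force: 0.0
```

move_arm(targets=[[[50,0,0,0,1],[50,0,0,0,1],[50,0,0,0,0.6],[50,0,0,0,0],[50,0,0,0,0]]])

```text
time: 1.82
tool_pos: [0.6405, -0.2042, 0.2299]
tool_rot: [-0.0, 1.0, 0.02, -0.0]
contact_force: [-0.5, 0.1, -0.6]
gripper_width: 0.499
grasp_force: 0.0
```

```bash
cat >> h.py <<'E'
def st():
    s=state();q=s['tool_rot'];from scipy.spatial.transform import Rotation as Ro
    M=Ro.from_quat(np.r_[q[1:],q[0]]).as_matrix();yaw=np.degrees(np.arctan2(M[1,0],M[0,0]))
    print('t%.2f'%s['time'],s['tool_pos'].round(4),'yaw%.2f'%yaw,'tilt',M[:2,2].round(4),'F',s['contact_force'].round(2),'M',s['ft_torque'].round(3),'w%.3f g%.1f'%(s['gripper_width'],s['grasp_force']),'j',s['joint_pos'].round(2));return s,M
def to(x,y,yaw=None):
    s,M=st();d=M.T@np.array([x-s['tool_pos'][0],y-s['tool_pos'][1],0]);print('shift frac',(d[:2]/.6).round(4),'m',d.round(4))
    if yaw is not None:print('turn rows',(((M and 0) if 0 else np.degrees(np.arctan2(M[1,0],M[0,0])))-yaw)/6)
E
python3 - <<'E'
from h import *
st();grab('wrist','wr1');print(proj('wr1',(.643,-.203,.085)))
E
```

```text
t1.82 [ 0.6405 -0.2042  0.2299] yaw2.27 tilt [-0.0007  0.0003] F [-0.46  0.14 -0.56] M [0.013 0.022 0.03 ] w0.499 g0.0 j [-0.42  0.16  1.5   0.    1.48  1.11]
(np.float64(254.11327776522126), np.float64(179.83478673422275))
```

View pics/wr1.png

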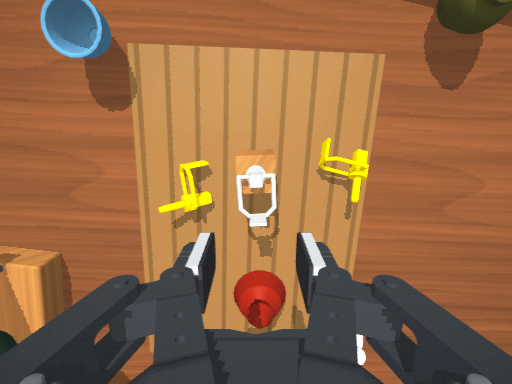

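The wrist view shows the knob at (256,180), the ring from there down to its tab at (259,221), and the gripper well lined up. I'll refine the knob position and yaw from the steel pixels.

Run:
```python
from h import *
im=np.load('pics/wr1.npz')['im']
h=cv2.cvtColor(im,cv2.COLOR_RGB2HSV);m=((h[...,1]<60)&(h[...,2]>120))
for v in range(162,230,3):
    u=np.where(m[v,225:290])[0]+225
    print(v,u.min() if len(u) else '',u.max() if len(u) else '', ''.join('#' if x else '.' for x in m[v,230:285]))
L=[onz('wr1',239.,v,.059) for v in(185,208)];print(L)
for u,v in((256,180),(257,180)):print(onz('wr1',u,v,.085))
print('tab',onz('wr1',258.5,221,.085),'gourd',onz('wr1',260,300,.05))
```

```text
162   .......................................................
165 253 258 .......................######..........................
168 249 262 ...................##############......................
171 247 264 .................##################....................
174 246 274 ................#############################..........
177 236 275 ......########################################.........
180 237 275 .......####......##################......#####.........
183 237 275 .......####........##############........#####.........
186 237 275 .......#####.......##############........#####.........
189 237 275 .......#####..............................####.........
192 237 275 .......#####..............................####.........
195 238 275 ........####.............................#####.........
198 238 275 ........#####............................#####.........
201 238 275 ........#####.............................####.........
204 238 276 ........#####.............................#####........
207 239 276 .........####............................######........
210 239 273 .........#######......................######...........
213 243 271 .............#######.....#################.............
216 246 268 ................#######################................
219 250 265 ....................################...................
222 249 266 ...................##################..................
225 249 266 ...................##################..................
228   .......................................................
[array([ 0.63038656, -0.18655339,  0.059     ]), array([ 0.6034082 , -0.18720669,  0.059     ])]
[ 0.64290379 -0.2049224   0.085     ]
[ 0.64294398 -0.2059378   0.085     ]
tab [ 0.59854688 -0.20935584  0.085     ] gourd [ 0.47646923 -0.2168639   0.05      ]
```

move_arm(targets=[[[45,0.0025,0,0.046,-0.4],[45,0,0,0.046,0],[45,0,0,0.046,0],[45,0,0,0.046,0],[45,0,0,0.046,0]]])

```text
time: 2.28
tool_pos: [0.642, -0.2043, 0.0912]
tool_rot: [0.0, 0.999, 0.04, 0.0]
contact_force: [-0.0, 0.3, -0.4]
gripper_width: 0.448
grasp_force: 0.0
```

move_arm(targets=[[[0,0,0,0,0],[0,0,0,0,0],[0,0,0,0,0],[0,0,0,0,0],[0,0,0,0,0]]])

```text
time: 2.7
tool_pos: [0.6438, -0.205, 0.0955]
tool_rot: [0.001, 0.999, 0.04, 0.002]
contact_force: [-0.0, -0.0, 0.3]
gripper_width: 0.001
grasp_force: 0.0
```

```bash
python3 -c "
from h import *
st()"
```

```text
t2.70 [ 0.6438 -0.205   0.0955] yaw4.58 tilt [ 0.0042 -0.0018] F [-0.03 -0.01  0.32] M [0.022 0.009 0.002] w0.001 g0.0 j [-0.42  0.28  1.6   0.    1.26  1.07]
```

Run:
```python
from h import *
st();w=grab('wrist','wr2');s=grab('scene','sc2');t=grab('top','top2')
st()
z=lambda im,x,y,w,h:cv2.resize(im[y:y+h,x:x+w],(400,300),interpolation=cv2.INTER_CUBIC)
cv2.imwrite('pics/z2.png',np.vstack([np.hstack([z(w,0,0,512,384),z(w,190,130,160,120)]),np.hstack([z(s,175,190,100,75),z(t,265,140,80,60)])])[:,:,::-1])
```

```text
t2.70 [ 0.6438 -0.205   0.0955] yaw4.58 tilt [ 0.0042 -0.0018] F [-0.03 -0.01  0.32] M [0.022 0.009 0.002] w0.001 g0.0 j [-0.42  0.28  1.6   0.    1.26  1.07]
t2.85 [ 0.643  -0.2046  0.094 ] yaw4.57 tilt [ 0.0022 -0.001 ] F [-0.28 -0.01 -0.19] M [-0.001  0.006 -0.024] w0.000 g0.0 j [-0.42  0.28  1.6  -0.    1.26  1.07]
```

View pics/z2.png

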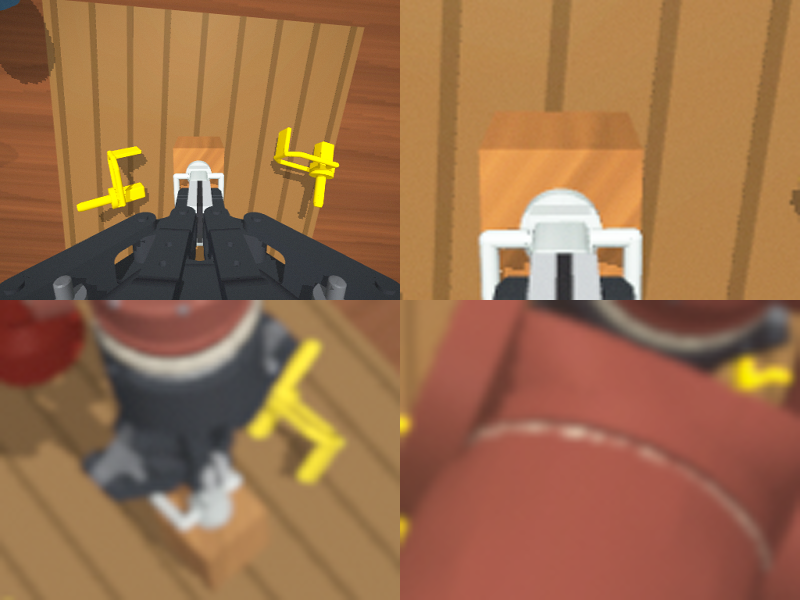

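The fingers have shut between the knob and the ring tab, with the knob standing just ahead of them on +x, at about (254,225) in the wrist picture. The arm has overshot nothing, so the knob lies further in +x than I estimated. I'll check this against the near view.

```bash
python3 - <<'E'
from h import *
print('cam',ray('wr2',0,0)[0],ray('wr1',0,0)[0])
print('far edge keeper top',onz('wr2',222,190,.05),onz('wr2',287,190,.05), 'far bottom',onz('wr2',224,175,0))
for p in((.643,-.2044,.085),(.654,-.2046,.069),(.654,-.2046,.095)):print(p,proj('wr2',p))
print('knob top rear/front',onz('wr2',254,231,.085),onz('wr2',254,219,.085),onz('wr2',254,219,.063))
im=np.load('pics/wr1.npz')['im'];print('wr1 keeper far edge?',[onz('wr1',256,v,.05) for v in(150,155,160)])
for f in('wr1','wr2'):
  im=np.load('pics/%s.npz'%f)['im'];print([tuple(im[v,245]) for v in range(140,235,4)])
E
cat > /dev/null
```

```text
cam [ 0.71284458 -0.19915667  0.24035164] [ 0.71045322 -0.2015255   0.37450291]
far edge keeper top [ 0.66084797 -0.18131851  0.05      ] [ 0.6643128  -0.22498013  0.05      ] far bottom [ 0.6603232  -0.17766638  0.        ]
(0.643, -0.2044, 0.085) (np.float64(253.98799440633476), np.float64(238.42772102139148))
(0.654, -0.2046, 0.069) (np.float64(255.74957998787886), np.float64(211.3891464801451))
(0.654, -0.2046, 0.095) (np.float64(255.9500845733035), np.float64(227.2995956189252))
knob top rear/front [ 0.64759862 -0.20404435  0.085     ] [ 0.65488473 -0.20346985  0.085     ] [ 0.6466768  -0.20408066  0.063     ]
wr1 keeper far edge? [array([ 0.66876979, -0.20396285,  0.05      ]), array([ 0.66323162, -0.20418583,  0.05      ]), array([ 0.65764089, -0.20441092,  0.05      ])]
[(np.uint8(208), np.uint8(153), np.uint8(88)), (np.uint8(206), np.uint8(153), np.uint8(90)), (np.uint8(205), np.uint8(151), np.uint8(89)), (np.uint8(215), np.uint8(142), np.uint8(77)), (np.uint8(241), np.uint8(171), np.uint8(89)), (np.uint8(242), np.uint8(173), np.uint8(92)), (np.uint8(246), np.uint8(177), np.
[... 1208 characters left out ...]
)), (np.uint8(193), np.uint8(127), np.uint8(65)), (np.uint8(194), np.uint8(127), np.uint8(67)), (np.uint8(194), np.uint8(127), np.uint8(67)), (np.uint8(196), np.uint8(132), np.uint8(70)), (np.uint8(233), np.uint8(159), np.uint8(82)), (np.uint8(232), np.uint8(158), np.uint8(86)), (np.uint8(226), np.uint8(151), np.uint8(80)), (np.uint8(224), np.uint8(149), np.uint8(78)), (np.uint8(202), np.uint8(211), np.uint8(202)), (np.uint8(221), np.uint8(227), np.uint8(223)), (np.uint8(241), np.uint8(245), np.uint8(243)), (np.uint8(201), np.uint8(214), np.uint8(209)), (np.uint8(211), np.uint8(220), np.uint8(216)), (np.uint8(217), np.uint8(225), np.uint8(223)), (np.uint8(211), np.uint8(214), np.uint8(217))]
```

Run:
```python
from h import *
M=st()[1]
for z in(.2,.21,.22,.24,.26):print(z,[tuple(np.round(proj('wr1',(x,-.2042+.021,z)))) for x in(.63,.64,.6515,.66)])
im=np.load('pics/wr1.npz')['im'];w2=np.load('pics/wr2.npz')['im']
a=cv2.resize(im[210:310,170:345],(700,400),interpolation=cv2.INTER_CUBIC)
b=cv2.resize(w2[195:295,200:310],None,fx=2,fy=2)
a[200:400,230:450]=b
cv2.imwrite('pics/z3.png',a[:,:,::-1])
```

```text
t2.85 [ 0.643  -0.2046  0.094 ] yaw4.57 tilt [ 0.0022 -0.001 ] F [-0.28 -0.01 -0.19] M [-0.001  0.006 -0.024] w0.000 g0.0 j [-0.42  0.28  1.6  -0.    1.26  1.07]
0.2 [(np.float64(222.0), np.float64(238.0)), (np.float64(222.0), np.float64(224.0)), (np.float64(222.0), np.float64(207.0)), (np.float64(223.0), np.float64(194.0))]
0.21 [(np.float64(220.0), np.float64(245.0)), (np.float64(221.0), np.float64(230.0)), (np.float64(221.0), np.float64(212.0)), (np.float64(221.0), np.float64(199.0))]
0.22 [(np.float64(218.0), np.float64(253.0)), (np.float64(219.0), np.float64(237.0)), (np.float64(219.0), np.float64(218.0)), (np.float64(219.0), np.float64(204.0))]
0.24 [(np.float64(214.0), np.float64(271.0)), (np.float64(214.0), np.float64(253.0)), (np.float64(214.0), np.float64(232.0)), (np.float64(214.0), np.float64(216.0))]
0.26 [(np.float64(208.0), np.float64(294.0)), (np.float64(208.0), np.float64(275.0)), (np.float64(207.0), np.float64(251.0)), (np.float64(207.0), np.float64(233.0))]
```

View pics/z3.png

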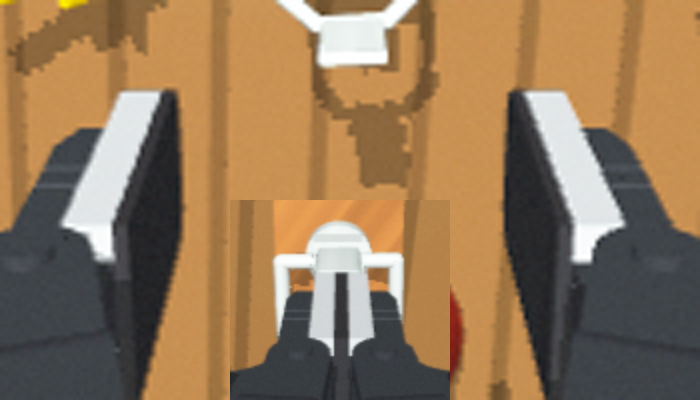

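The open pads show at about (214,233) and (297,233) in the first wrist picture, and the shut tips at (256,231) in the second. The tips may be higher than I assumed, so I'll check against the outside view with projected markers.

Run:
```python
from h import *
im=np.load('pics/sc2.npz')['im'];i0=np.load('pics/sc0.npz')['im']
P=[((.654,-.2046,.069),(255,0,0)),((.654,-.2046,.101),(0,255,0)),((.6415,-.2046,.069),(0,0,255)),((.642,-.2035,.085),(255,0,255)),((.643,-.2046,.085),(255,255,0))]
def z(im,mk):
    o=cv2.resize(im[205:265,190:255],(650,600),interpolation=cv2.INTER_CUBIC)
    if mk:
        for p,c in P:
            u,v=proj('sc2',p);print(p,u,v);cv2.circle(o,(int((u+.5-190)*10),int((v+.5-205)*10)),5,c,-1)
    return o
cv2.imwrite('pics/z4.png',cv2.resize(np.hstack([z(im,1),z(i0,0)]),(800,369))[:,:,::-1])
```

```text
(0.654, -0.2046, 0.069) 229.70712106148784 243.1373493918698
(0.654, -0.2046, 0.101) 228.7327417072083 237.21719480648215
(0.6415, -0.2046, 0.069) 226.27442719155886 239.04390308508601
(0.642, -0.2035, 0.085) 226.28906828222557 235.9513671988938
(0.643, -0.2046, 0.085) 226.1602197259993 236.57745043119166
```

View pics/z4.png

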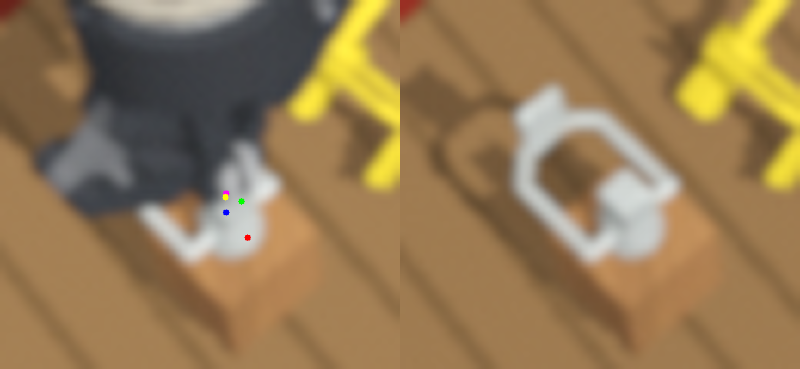

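Both views agree that the fingertips shut on top of the knob, so they reach less far down than I assumed. I'll open, go about 13 mm lower (still clear of the ring and block) and close again.

move_arm(targets=[[[45,0,0,0,0],[45,0,0,0,0],[45,0,0,0,0],[45,0,0,0,0],[45,0,0,0,0]]])

```text
time: 3.27
tool_pos: [0.6421, -0.2043, 0.0923]
tool_rot: [-0.0, 0.999, 0.04, -0.0]
contact_force: [0.5, -0.4, -0.7]
gripper_width: 0.45
grasp_force: 0.0
```

move_arm(targets=[[[45,0,0,0.006,0],[45,0,0,0.006,0],[45,0,0,0.005,0],[45,0,0,0.005,0],[45,0,0,0,0]]])

```text
time: 3.68
tool_pos: [0.6415, -0.204, 0.0779]
tool_rot: [-0.0, 0.999, 0.04, -0.001]
contact_force: [-0.6, 0.9, -0.9]
gripper_width: 0.451
grasp_force: 0.0
```

Run:
```python
from h import *
st();w=grab('wrist','wr3')
cv2.imwrite('pics/z5.png',cv2.resize(w[150:350,130:390],(780,600))[:,:,::-1])
```

```text
t3.68 [ 0.6415 -0.204   0.0779] yaw4.57 tilt [-0.0018  0.0008] F [-0.61  0.86 -0.9 ] M [ 0.046 -0.028 -0.018] w0.451 g0.0 j [-0.42  0.29  1.61  0.    1.24  1.07]
```

View pics/z5.png

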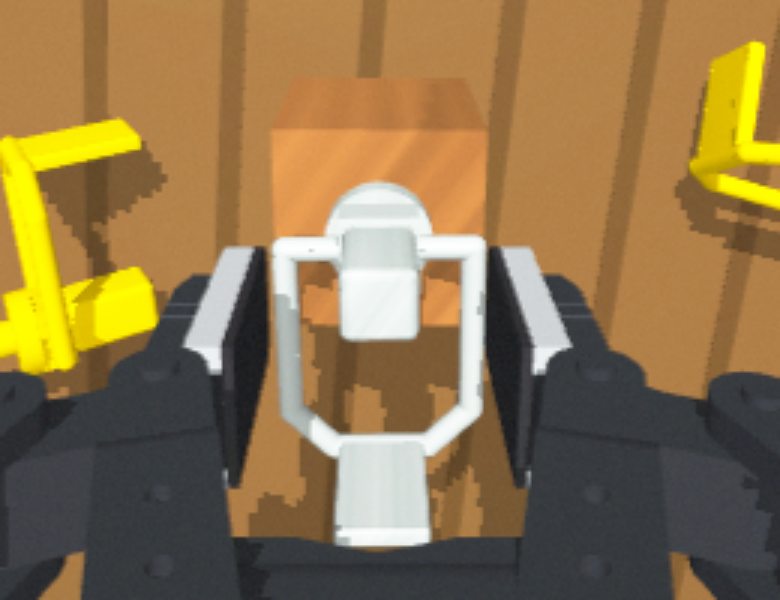

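The wrist view shows the knob top centred at about (257,252), with the pads at (218,233) and (292,233) either side of the ring. A partial closing will show whether the tips are above the ring.

move_arm(targets=[[[25,0,0,0,0],[25,0,0,0,0],[25,0,0,0,0]]])

```text
time: 3.98
tool_pos: [0.6424, -0.2044, 0.0795]
tool_rot: [0.0, 0.999, 0.04, 0.0]
contact_force: [0.1, 0.0, -0.4]
gripper_width: 0.249
grasp_force: 0.0
```

Run:
```python
from h import *
st();w=grab('wrist','wr4');st()
h=cv2.cvtColor(w,cv2.COLOR_RGB2GRAY)
for v in range(222,275,4):print(v,h[v,215:300:3])
```

```text
t3.98 [ 0.6424 -0.2044  0.0795] yaw4.57 tilt [ 0.0004 -0.0002] F [ 0.13  0.02 -0.36] M [ 0.027 -0.007 -0.049] w0.249 g0.0 j [-0.42  0.29  1.61  0.    1.24  1.07]
t4.03 [ 0.6424 -0.2044  0.0795] yaw4.56 tilt [ 0.0004 -0.0002] F [ 0.6  -0.81  0.52] M [0.032 0.015 0.014] w0.253 g0.0 j [-0.42  0.29  1.61  0.    1.24  1.07]
222 [141 141 167 170 170 170 164 164 193 223 223 223 223 225 223 224 223 223
 221 152 163 167 170 169 154 127 112 142 141]
226 [142 140 164 170 170 166 164 162 245 247 231 216 222 218 215 217 212 228
 247 236 166 169 172 152 154 133 111 138 137]
230 [140 140 203 246 247 248 247 248 248 227 211 220 223 220 218 217 213 183
 249 250 250 250 251 251 250 147 116 139 140]
234 [143 141 222 212 216 192  51 250 250 239 215 222 225 222 217 219 214 197
 246 247 233  51 212 212 214 201 119 140 140]
238 [139 138 213 213 212 153  47 109 117 191 220 226 226 224 218 221 217 204
 207 118  94  53 159 213 216 207 124 140 139]
242 [ 62 124 213 214 213  49  37 104 103 184 251 253 252 251 249 250 246 244
 148 106  93  44 102 212 215 213  63  63  56]
246 [ 58 212 212 215 213  50  33 149 121 
[... 213 characters left out ...]
 213 211 213  88  46  32 122 111 168 242 243 244 240 245 247 246 234
 132 158 110  35  50 158 212 212 212 135  79]
258 [212 214 213 212  52  34  29  90 104 144 238 244 239 243 246 244 244 234
 111 130 107  34  47  84 213 214 214 198  59]
262 [213 213 211 204  50  32  29  83  97  83 214 219 222 225 220 213 206 175
  98  96  75  33  38  52 213 211 213 212  61]
266 [ 61  63 240 231  67  32  32  87  96  78  80  84  97  98  95  97  96  97
  98  96  71  31  38  68 241 231  66  58  64]
270 [ 62  59  78 235  69  30  34  95  98  80  78  87  95  97  95  97  93  97
  98 100  88  34  44  68 233  58  60  59  52]
274 [59 59 58 57 67 34 27 99 97 78 76 93 99 97 97 96 97 96 93 99 90 31 41 66
 55 61 58 62 58]
```

Both pads closed freely over the ring bars, so the tips are still above the knob. The knob is centred between them at u≈256. I'll lower gradually while watching the force.

move_arm(targets=[[[25,0,0,0.008,0],[25,0,0,0.007,0],[25,0,0,0,0]]])

```text
time: 4.28
tool_pos: [0.6414, -0.2039, 0.0687]
tool_rot: [-0.0, 0.999, 0.04, -0.001]
contact_force: [-0.6, 0.6, -0.1]
gripper_width: 0.25
grasp_force: 0.0
```

move_arm(targets=[[[25,0,0,0.006,0],[25,0,0,0.006,0],[25,0,0,0.004,0],[25,0,0,0,0]]])

```text
time: 4.62
tool_pos: [0.6423, -0.2043, 0.0608]
tool_rot: [-0.0, 0.999, 0.04, -0.0]
contact_force: [-0.1, 0.3, 0.8]
gripper_width: 0.253
grasp_force: 0.0
```

Run:
```python
from h import *
st();w=grab('wrist','wr5')
cv2.imwrite('pics/z6.png',cv2.resize(w[170:310,170:345],(700,560))[:,:,::-1])
```

```text
t4.62 [ 0.6423 -0.2043  0.0608] yaw4.57 tilt [-0.0001  0.    ] F [-0.06  0.31  0.83] M [-0.062  0.041  0.047] w0.253 g0.0 j [-0.42  0.31  1.61 -0.    1.21  1.07]
```

View pics/z6.png

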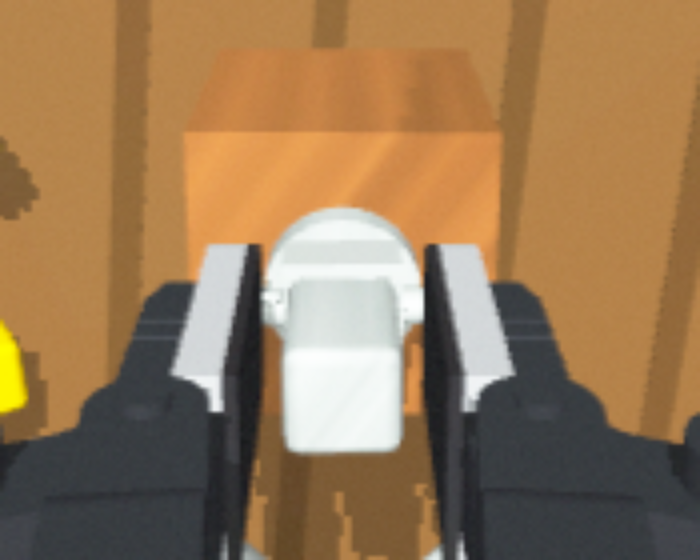

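The pads now straddle the knob (top face at about (256,270), pads at u 235 and 276) and overlap it by about 8 mm. I'll go 7 mm lower and grip.

move_arm(targets=[[[25,0,0,0.006,0],[25,0,0,0.006,0],[25,0,0,0,0],[0,0,0,0,0],[0,0,0,0,0]]])

```text
time: 5.08
tool_pos: [0.6443, -0.2048, 0.0603]
tool_rot: [0.001, 0.999, 0.04, 0.002]
contact_force: [-10.4, 5.3, 24.2]
gripper_width: 0.148
grasp_force: 67.2
```

move_arm(targets=[[[0,0,0,0,0],[0,0,0,0,0],[0,0,0,0,0]]])

```text
time: 5.33
tool_pos: [0.6443, -0.2048, 0.0603]
tool_rot: [0.001, 0.999, 0.04, 0.002]
contact_force: [-10.2, 3.9, 24.6]
gripper_width: 0.148
grasp_force: 67.2
```

```bash
python3 -c "
from h import *
st()"
```

```text
t5.33 [ 0.6443 -0.2048  0.0603] yaw4.58 tilt [ 0.0035 -0.0012] F [-10.16   3.86  24.57] M [ 0.835  1.75  -0.021] w0.148 g67.2 j [-0.42  0.32  1.61  0.    1.21  1.07]
```

Gripped (width 0.148, 67 N), and the pads press lightly on the head. I'll lift straight up.

move_arm(targets=[[[0,0,0,-0.014,0],[0,0,0,-0.02,0],[0,0,0,-0.03,0],[0,0,0,-0.04,0],[0,0,0,-0.05,0]]])

```text
time: 5.75
tool_pos: [0.6404, -0.2036, 0.1436]
tool_rot: [-0.001, 0.999, 0.04, -0.003]
contact_force: [-0.0, 0.1, -0.1]
gripper_width: 0.15
grasp_force: 64.3
```

move_arm(targets=[[[0,0,0,-0.055,0],[0,0,0,-0.055,0],[0,0,0,0,0],[0,0,0,0,0]]])

```text
time: 6.08
tool_pos: [0.6435, -0.2049, 0.215]
tool_rot: [0.001, 0.999, 0.04, 0.002]
contact_force: [0.1, 0.2, -1.5]
gripper_width: 0.144
grasp_force: 64.3
```

Run:
```python
from h import *
s,M=st();grab('wrist','wr6');w=np.load('pics/wr6.npz')['im']
h=cv2.cvtColor(w,cv2.COLOR_RGB2HSV);m=(h[...,1]<50)&(h[...,2]>140)
for v in range(200,330,6):print(v,''.join('#' if x else '.' for x in m[v,205:310]))
```

```text
t6.08 [ 0.6435 -0.2049  0.215 ] yaw4.56 tilt [ 0.005  -0.0023] F [ 0.13  0.21 -1.54] M [0.042 0.037 0.047] w0.144 g64.3 j [-0.42  0.17  1.51 -0.    1.45  1.07]
200 .........................................................................................................
206 .........................................................................................................
212 .........................................................................................................
218 ................................................#####....................................................
224 ............................................#############................................................
230 ....................................#############################........................................
236 ........................###########....########################....##########............................
242 .......................###########....#########################.....###########..........................
248 ......................###########.....##################
[... 779 characters left out ...]
........................................
296 .........................................................................................................
302 .........................................................................................................
308 .........................................................................................................
314 ...............................###.................................####..................................
320 ..............................##########################################.................................
326 ...................................################################......................................
```

The pin is held: the load is 1.5 N and the ring looks symmetric in view. I'll carry it to just beyond the axle's end and turn it about 170°.

move_arm(targets=[[[0,0,-0.03,0,0],[0,0,-0.0555,0,0],[0,0,-0.0555,0,0],[0,0,-0.0555,0,0],[0,0,-0.0555,0,0]]])

```text
time: 6.55
tool_pos: [0.6281, -0.0512, 0.2084]
tool_rot: [-0.001, 0.999, 0.04, -0.003]
contact_force: [0.4, 0.5, -1.1]
gripper_width: 0.148
grasp_force: 64.3
```

move_arm(targets=[[[0,0,-0.0555,0,0],[0,0,-0.0555,0,0],[0,0,-0.0555,0,0],[0,0,-0.0555,0,0],[0,0,-0.0555,0,0]]])

```text
time: 6.97
tool_pos: [0.6146, 0.1147, 0.2086]
tool_rot: [-0.0, 0.999, 0.04, -0.003]
contact_force: [0.7, -1.0, -0.7]
gripper_width: 0.153
grasp_force: 64.3
```

move_arm(targets=[[[0,0,-0.025,0,-0.4],[0,0,0,0,-1],[0,0,0,0,-1],[0,0,0,0,-1],[0,0,0,0,-1]]])

```text
time: 7.38
tool_pos: [0.6143, 0.1276, 0.2092]
tool_rot: [-0.0, 0.963, 0.27, -0.002]
contact_force: [1.0, 0.7, -1.9]
gripper_width: 0.149
grasp_force: 64.4
```

move_arm(targets=[[[0,0,0,0,-1],[0,0,0,0,-1],[0,0,0,0,-1],[0,0,0,0,-1],[0,0,0,0,-1]]])

```text
time: 7.8
tool_pos: [0.6143, 0.1273, 0.2092]
tool_rot: [-0.001, 0.86, 0.51, -0.002]
contact_force: [-0.3, -1.0, -0.6]
gripper_width: 0.149
grasp_force: 64.4
```

move_arm(targets=[[[0,0,0,0,-1],[0,0,0,0,-1],[0,0,0,0,-1],[0,0,0,0,-1],[0,0,0,0,-1]]])

```text
time: 8.22
tool_pos: [0.6143, 0.1273, 0.2092]
tool_rot: [-0.001, 0.699, 0.715, -0.002]
contact_force: [0.2, 0.3, -0.7]
gripper_width: 0.152
grasp_force: 64.4
```

move_arm(targets=[[[0,0,0,0,-1],[0,0,0,0,-1],[0,0,0,0,-1],[0,0,0,0,-1],[0,0,0,0,-1]]])

```text
time: 8.63
tool_pos: [0.6143, 0.1273, 0.2092]
tool_rot: [-0.002, 0.49, 0.872, -0.001]
contact_force: [-0.9, 0.9, -1.6]
gripper_width: 0.152
grasp_force: 64.4
```

move_arm(targets=[[[0,0,0,0,-1],[0,0,0,0,-1],[0,0,0,0,-1],[0,0,0,0,-1],[0,0,0,0,-1]]])

```text
time: 9.05
tool_pos: [0.6143, 0.1273, 0.2092]
tool_rot: [-0.002, 0.248, 0.969, -0.001]
contact_force: [1.2, -0.2, -1.4]
gripper_width: 0.148
grasp_force: 64.4
```

move_arm(targets=[[[0,0,0,0,-1],[0,0,0,0,-1],[0,0,0,0,-1],[0,0,0,0,-1],[0,0,0,0,0]]])

```text
time: 9.47
tool_pos: [0.6144, 0.1273, 0.2093]
tool_rot: [-0.002, 0.043, 0.999, -0.0]
contact_force: [0.2, -0.4, -0.6]
gripper_width: 0.148
grasp_force: 64.4
```

Run:
```python
from h import *
st();w=grab('wrist','wr7');print(proj('wr7',(.575,.134,.13)));t=grab('top','top7');print(ray('wr7',0,0)[0]); print(np.abs(t[150:230,110:190].astype(int)-np.load('pics/top0.npz')['im'][150:230,110:190]).mean())
```

```text
t9.47 [0.6144 0.1273 0.2093] yaw175.11 tilt [-0.0041 -0.0005] F [ 0.24 -0.38 -0.62] M [0.003 0.049 0.05 ] w0.148 g64.4 j [ 0.09  0.07  1.63 -0.    1.45 -1.4 ]
(np.float64(259.7110874551775), np.float64(151.9776849680986))
[0.54488648 0.13332438 0.35420299]
13.24890625
```

View pics/wr7.png

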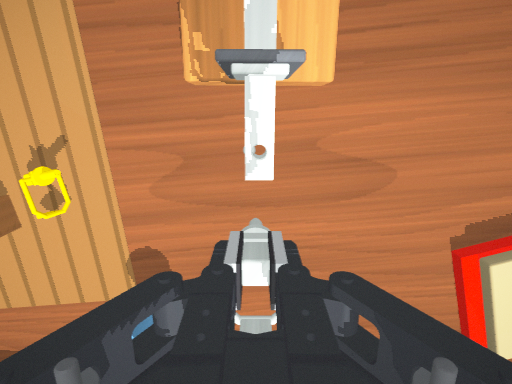

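The wrist view shows the hole at about (260,151), the axle end at row 180, and the pin's stem tip peeping out at (256,220). I'll measure these numerically.

Run:
```python
from h import *
w=np.load('pics/wr7.npz')['im'];h=cv2.cvtColor(w,cv2.COLOR_RGB2HSV)
m=(h[...,1]<50)&(h[...,2]>120)
for v in list(range(76,184,8)):
    u=np.where(m[v,235:290])[0]+235;print(v,u.min() if len(u) else 0,u.max() if len(u) else 0)
for v in range(140,162):print(v,''.join('#' if x else '.' for x in m[v,240:280]))
for v in range(176,184):print(v,''.join('#' if x else '.' for x in m[v,240:280]))
for v in range(214,240,2):print(v,''.join('#' if x else '.' for x in m[v,225:290]))
sub=~m[141:160,250:270];ys,xs=np.where(sub);cu,cv_=xs.mean()+250,ys.mean()+141;print(cu,cv_,len(xs))
print('hole',onz('wr7',cu,cv_,.13),'end',onz('wr7',259.5,180,.13))
a=onz('wr7',259.5,176,.13);b=onz('wr7',259.5,84,.13);print(a,b)
t=np.load('pics/top0.npz')
```

```text
76 235 289
84 245 275
92 245 274
100 245 274
108 245 274
116 245 274
124 245 274
132 245 273
140 245 273
148 244 273
156 245 273
164 245 273
172 245 273
180 0 0
140 .....#############################......
141 .....#############################......
142 .....#############################......
143 .....#############################......
144 .....#############################......
145 .....###########.......###########......
146 ....###########.........##########......
147 ....###########..........#########......
148 ....###########..........#########......
149 ...############...........########......
150 ...############...........########......
151 ...############..........#########......
152 ....###########..........#########......
153 ....###########.........##########......
154 .....############......###########......
155 .....#############################......
156 .....#############################......
157 .....#############################......
158 .....#############################......
159 .....#############################......
160 .....#############################.
[... 809 characters left out ...]
.....................
226 ......................#################..........................
228 ...................########################......................
230 .................############################....................
232 .....##########...#########################....#########.........
234 .....##########....########################....##########........
236 .....##########....########################....##########........
238 ....##########....#########################....###########.......
259.48387096774195 149.4516129032258 93
hole [0.57306425 0.1339833  0.13      ] end [0.59692099 0.13204963 0.13      ]
[0.59371796 0.1323109  0.13      ] [0.5262692  0.13781284 0.13      ]
```

Run:
```python
from h import *
M=st()[1]
for u,v,z in((255.3,217.3,.168),(255.3,217.3,.160),(255.3,217.3,.175)):
    p=onz('wr7',u,v,z)-M[:,0]*.0035;print(z,p, 'tool-rel',(M.T@(p-[.6144,.1273,.2093])).round(4))
# knob top at grip time (wr5), TCP then
p=onz('wr5',255.5,269.5,.085);print('knob wr5',p, p-np.array([.6423,-.2043,0]))
# width profile of collar: max width row
to(.5735,.1338)
```

```text
t9.57 [0.6148 0.1273 0.21  ] yaw174.85 tilt [-0.003  -0.0003] F [-0.14 -0.29 -1.68] M [-0.029  0.052  0.01 ] w0.155 g64.4 j [ 0.09  0.07  1.62 -0.    1.45 -1.4 ]
0.168 [0.61717242 0.12700902 0.16798969] tool-rel [-0.0029 -0.      0.0413]
0.16 [0.62012834 0.12675119 0.15998969] tool-rel [-0.0059 -0.      0.0493]
0.175 [0.61458599 0.12723462 0.17498969] tool-rel [-0.0003 -0.      0.0343]
knob wr5 [ 0.64170276 -0.20451855  0.085     ] [-0.00059724 -0.00021855  0.085     ]
t9.57 [0.6148 0.1273 0.21  ] yaw174.85 tilt [-0.003  -0.0003] F [-0.14 -0.29 -1.68] M [-0.029  0.052  0.01 ] w0.155 g64.4 j [ 0.09  0.07  1.62 -0.    1.45 -1.4 ]
shift frac [0.0694 0.0046] m [0.0417 0.0028 0.0001]
```

move_arm(targets=[[[0,0.04,0.003,0,0],[0,0.0315,0.0023,0,0],[0,0,0,0,0],[0,0,0,0.025,0],[0,0,0,0.02,0]]])

```text
time: 9.98
tool_pos: [0.5736, 0.1343, 0.1847]
tool_rot: [0.001, 0.044, 0.999, 0.0]
contact_force: [-0.2, -0.6, -1.7]
gripper_width: 0.146
grasp_force: 64.4
```

move_arm(targets=[[[0,0,0,0,0],[0,0,0,0,0],[0,0,0,0,0]]])

```text
time: 10.23
tool_pos: [0.5735, 0.1342, 0.1847]
tool_rot: [-0.0, 0.044, 0.999, -0.0]
contact_force: [0.5, -0.0, -0.6]
gripper_width: 0.15
grasp_force: 64.3
```

Run:
```python
from h import *
s,M=st();grab('wrist','wr8')
w=np.load('pics/wr8.npz')['im'];h=cv2.cvtColor(w,cv2.COLOR_RGB2HSV)
for v in range(196,240,2):print(v,' '.join('%3d'%x for x in h[v,232:282:2,2]))
print('hole proj',proj('wr8',(.5735,.1339,.13)),'hole mouth front',proj('wr8',(.5680,.1343,.13)),proj('wr8',(.567,.1343,.13)))
```

```text
t10.23 [0.5735 0.1342 0.1847] yaw174.93 tilt [-0.0004 -0.0001] F [ 0.46 -0.   -0.64] M [-0.018  0.037 -0.002] w0.150 g64.3 j [ 0.1   0.    1.74 -0.    1.4  -1.38]
196 179 179 182 183 229 228 229 233 235 234 233 230 255 233 234 233 233 248 255 247 180 179 184 183 184
198 181 182 180 183 231 228 228 232 234 234 231 230 234 254 234 233 233 248 255 247 181 182 179 180 183
200 179 181 179 182 229 228 228 234 235 235 232 230 231 232 234 233 233 248 255 248 184 183 179 182 181
202 178 180 181 184 230 227 245 255 236 234 231 229 232 232 234 233 233 248 255 247 178 177 173 177 173
204 180 178 181 181 229 227 245 255 235 234 233 230 231 232 233 232 248 255 255 246 176 177 175 177 177
206 178 179 178 175 230 229 228 232 255 254 186 183 185 193 234 255 255 255 255 233 179 178 180 177 181
208 178 178 180 182 229 228 229 232 220 178 179 181 186 187 224 255 255 255 255 235 184 185 183 185 184
210 184 185 184 180 229 229 229 230 212 216 179 183 183 177 176 253 255 255 255 233 181 181 180 181 178
212 186 186 185 185 230 228 228 219 185 182 179 184 184 181 174 223 255 255 255 233 186 187 191 190 188
2
[... 869 characters left out ...]
5 228 227 229 226 226 225 223 224 206 177 179 186 187 186 184 185
232 170 171 172 170  70  64 213 216 216 219 218 220 218 216 216 215 215 219  84  55 170 171 170 170 167
234 170 172 170 172  47  51 182 180 180 180 178 179 178 180 179 177 178 179  42  46 171 169 170 168 172
236 168 170 173 162  45  45 179 179 182 180 177 178 179 179 178 179 178 179  44  49 148 169 171 171 172
238 171 174 170 157  48  57 193 195 195 193 192 191 192 192 193 192 192 193  72  45 131 170 170 171 170
hole proj (np.float64(254.9097279284084), np.float64(211.5755069026509)) hole mouth front (np.float64(254.78519469753067), np.float64(204.30995673020357)) (np.float64(254.6611714669194), np.float64(202.98608592826457))
```

Run:
```python
from h import *
s,M=st()
# hole outline points rows/cols, refine edges by threshold on value channel
w=np.load('pics/wr8.npz')['im'];v=cv2.cvtColor(w,cv2.COLOR_RGB2HSV)[...,2]
for r in range(203,230):print(r,' '.join('%3d'%x for x in v[r,244:267]))
for z in(.1434,.1400,.147):print(z,onz('wr8',255.3,217.3,z)-M[:,0]*.0035)
print('hole',onz('wr8',254.7,212.7,.13))
```

```text
t10.28 [0.5738 0.1342 0.1852] yaw174.94 tilt [0.0006 0.0001] F [-0.47 -0.14 -0.36] M [-0.034  0.015  0.045] w0.148 g64.4 j [ 0.1  -0.    1.74  0.    1.4  -1.38]
203 245 255 255 254 236 234 234 231 230 230 228 231 233 233 232 234 233 234 233 233 247 255 255
204 245 255 255 254 235 234 234 232 233 230 230 230 231 232 232 233 233 234 232 232 248 255 255
205 230 233 234 249 255 255 254 230 220 219 217 215 222 229 233 234 235 234 234 233 247 255 255
206 228 230 232 248 255 255 254 192 186 186 183 185 185 193 193 221 234 247 255 255 255 255 255
207 229 231 233 248 255 254 186 173 184 181 181 180 181 181 199 227 214 246 255 255 255 255 255
208 229 230 232 231 220 206 178 171 179 183 181 182 186 186 187 192 224 252 255 255 255 255 255
209 229 230 230 221 210 200 176 173 185 183 185 184 185 186 184 178 195 242 254 255 255 255 255
210 229 231 230 215 212 209 216 174 179 181 183 182 183 178 177 177 176 218 253 254 255 255 255
211 229 228 225 205 207 190 172 179 181 184 183 182 182 181 182 179 176 189 236 253 255 255 255
212 228 228 219 202 185 183 182 179 179 181 184 185 184 185 181 175 174 181
[... 1115 characters left out ...]
4 174 176 176 176 174 175 173 169 196 250 255 255 255 255
225 255 255 255 255 240 209 177 179 177 179 181 179 177 178 178 178 176 174 220 254 255 255 255
226 255 254 235 177 176 176 180 178 179 177 179 177 176 178 177 177 177 176 174 189 236 254 255
227 247 173 175 176 176 176 180 179 184 192 195 200 189 189 186 176 173 175 173 172 175 192 238
228 174 168 171 173 184 207 213 226 225 227 230 227 225 225 225 224 214 207 185 172 172 175 176
229 169 170 179 208 224 226 226 226 227 228 229 227 226 224 226 226 225 224 224 221 205 184 173
0.1434 [0.57638985 0.13392585 0.14340208]
0.14 [0.57765991 0.13381357 0.14000208]
0.147 [0.57504507 0.13404473 0.14700208]
hole [0.5743438  0.13367267 0.13      ]
```

The hole is centred at (254.5,212.3), about 1.5 mm behind the stem tip, so I'll nudge and descend gently.

move_arm(targets=[[[0,0.0022,-0.0003,0.005,0],[0,0,0,0.005,0],[0,0,0,0.005,0],[0,0,0,0.005,0],[0,0,0,0.004,0]]])

```text
time: 10.7
tool_pos: [0.5718, 0.1342, 0.1699]
tool_rot: [-0.0, 0.044, 0.999, -0.0]
contact_force: [-0.1, -0.6, -0.9]
gripper_width: 0.152
grasp_force: 64.4
```

move_arm(targets=[[[0,0,0,0.005,0],[0,0,0,0.005,0],[0,0,0,0,0]]])

```text
time: 10.95
tool_pos: [0.5714, 0.1342, 0.1634]
tool_rot: [-0.001, 0.044, 0.999, -0.0]
contact_force: [-0.7, 0.3, 0.1]
gripper_width: 0.15
grasp_force: 64.3
```

move_arm(targets=[[[0,0,0,0.004,0],[0,0,0,0.004,0],[0,0,0,0,0]]])

```text
time: 11.2
tool_pos: [0.5718, 0.1345, 0.1591]
tool_rot: [-0.0, 0.044, 0.999, 0.0]
contact_force: [-0.0, 1.2, -1.7]
gripper_width: 0.156
grasp_force: 64.2
```

move_arm(targets=[[[0,0,0,0.004,0],[0,0,0,0.004,0],[0,0,0,0,0]]])

```text
time: 11.45
tool_pos: [0.5719, 0.1345, 0.1543]
tool_rot: [-0.0, 0.044, 0.999, 0.0]
contact_force: [0.6, 1.7, -2.0]
gripper_width: 0.153
grasp_force: 64.2
```

```bash
python3 -c "
from h import *
st()"
```

```text
t11.45 [0.5719 0.1345 0.1543] yaw174.97 tilt [-0.0001  0.0006] F [ 0.62  1.67 -2.04] M [ 0.355 -0.112  0.004] w0.153 g64.2 j [ 0.1   0.02  1.77  0.    1.35 -1.38]
```

The stem is in the hole with only a slight side force. I'll ease +y and keep pushing.

move_arm(targets=[[[0,0,0.0008,0.004,0],[0,0,0,0.004,0],[0,0,0,0,0]]])

```text
time: 11.7
tool_pos: [0.5716, 0.1346, 0.1493]
tool_rot: [-0.0, 0.044, 0.999, -0.0]
contact_force: [0.6, 0.8, -1.2]
gripper_width: 0.148
grasp_force: 64.3
```

move_arm(targets=[[[0,0,0,0.004,0],[0,0,0,0.004,0],[0,0,0,0,0]]])

```text
time: 11.95
tool_pos: [0.5717, 0.1347, 0.1445]
tool_rot: [-0.0, 0.044, 0.999, -0.0]
contact_force: [0.6, 0.0, -1.7]
gripper_width: 0.148
grasp_force: 64.3
```

```bash
python3 -c "
from h import *
st()"
```

```text
t11.95 [0.5717 0.1347 0.1445] yaw174.96 tilt [-0.0008 -0.    ] F [ 0.63  0.02 -1.7 ] M [ 0.184 -0.02   0.021] w0.148 g64.3 j [ 0.1   0.03  1.78  0.    1.33 -1.38]
```

move_arm(targets=[[[0,0,0,0.003,0],[0,0,0,0.003,0],[0,0,0,0,0]]])

```text
time: 12.2
tool_pos: [0.5718, 0.1347, 0.1411]
tool_rot: [-0.0, 0.044, 0.999, -0.0]
contact_force: [-0.1, 1.9, -1.3]
gripper_width: 0.148
grasp_force: 64.3
```

move_arm(targets=[[[0,0,0,0.002,0],[0,0,0,0.002,0],[0,0,0,0,0]]])

```text
time: 12.45
tool_pos: [0.5721, 0.1347, 0.1405]
tool_rot: [0.0, 0.044, 0.999, -0.0]
contact_force: [-2.8, 0.6, 4.7]
gripper_width: 0.149
grasp_force: 65.3
```

```bash
python3 -c "
from h import *
st()"
```

```text
t12.45 [0.5721 0.1347 0.1405] yaw174.97 tilt [ 0.0001 -0.0002] F [-2.75  0.56  4.7 ] M [ 0.065  0.432 -0.003] w0.149 g65.3 j [ 0.1   0.04  1.78 -0.    1.32 -1.38]
```

move_arm(targets=[[[0,0,0,0.002,0],[0,0,0,0.002,0],[0,0,0,0,0]]])

```text
time: 12.7
tool_pos: [0.5722, 0.1347, 0.1404]
tool_rot: [0.0, 0.044, 0.999, -0.0]
contact_force: [-8.6, -0.9, 13.4]
gripper_width: 0.15
grasp_force: 66.9
```

```bash
python3 -c "
from h import *
st();grab('wrist','wr9');w=np.load('pics/wr9.npz')['im'];v=cv2.cvtColor(w,cv2.COLOR_RGB2HSV)[...,2]
for r in range(214,236,2):print(r,' '.join('%3d'%x for x in v[r,232:282:2]))
"
```

```text
t12.70 [0.5722 0.1347 0.1404] yaw174.97 tilt [ 0.     -0.0003] F [-8.57 -0.9  13.44] M [-0.053  1.511 -0.023] w0.150 g66.9 j [ 0.1   0.04  1.78 -0.    1.32 -1.38]
214 180 211 227 228 228 231 233 234 232 233 230 230 231 232 232 231 231 232 234 234 233 184 179 180 178
216 180 213 229 226 227 230 233 234 232 232 230 230 232 232 232 232 233 233 233 234 234 177 178 176 176
218 177 202 228 228 227 232 234 233 232 230 229 230 231 231 233 233 233 233 232 233 229 173 175 175 176
220 176 202 227 225 227 230 234 233 233 233 230 230 231 232 232 232 232 232 233 233 230 177 178 179 178
222 176 202 229 227 226 231 234 233 232 231 228 229 231 232 233 233 234 233 233 231 228 183 184 183 183
224 184 204 227 226 227 231 233 234 233 228 204 192 184 192 224 233 233 232 233 234 229 183 179 178 180
226 184 203 228 228 226 231 232 201 175 180 179 180 177 175 176 174 182 232 234 232 227 180 178 179 181
228 186 205 227 227 227 226 171 171 193 218 226 227 225 225 223 198 170 174 217 233 229 190 187 185 185
230 186 199 228 226 218 169 186 221 224 227 227 228 225 224 224 223 220 210 177 216 229 179 177 178 178
232 169 168 170 170  71  56 202 202 205 206 206 208 208 206 204 202 203 206  85  59 170 170 170 171 167
234 169 168 170 170  45  49 181 181 179 180 181 180 182 178 180 178 178 182  49  48 170 168 170 169 169
```

The pin has stopped hard at z≈0.1404 (predicted home 0.1403) with 13 N and no stem showing under the collar, so it is home. I'll relieve the load, release and rise.

move_arm(targets=[[[0,0,0,-0.003,0],[0,0,0,-0.003,0],[0,0,0,0,0]]])

```text
time: 13.0
tool_pos: [0.5722, 0.1347, 0.1406]
tool_rot: [0.0, 0.044, 0.999, 0.0]
contact_force: [1.2, 0.4, 0.3]
gripper_width: 0.147
grasp_force: 64.5
```

move_arm(targets=[[[25,0,0,0,0],[25,0,0,0,0],[25,0,0,0,0],[25,0,0,0,0],[25,0,0,-0.006,0]]])

```text
time: 13.42
tool_pos: [0.5713, 0.1345, 0.1431]
tool_rot: [-0.001, 0.044, 0.999, -0.0]
contact_force: [0.3, -0.5, -0.2]
gripper_width: 0.247
grasp_force: 0.0
```

move_arm(targets=[[[25,0,0,-0.02,0],[25,0,0,-0.035,0],[25,0,0,-0.03,0],[25,0,0,0,0],[25,0,0,0,0]]])

```text
time: 13.83
tool_pos: [0.5728, 0.1348, 0.197]
tool_rot: [0.002, 0.044, 0.999, 0.0]
contact_force: [-0.5, -0.5, 0.5]
gripper_width: 0.25
grasp_force: 0.0
```

Run:
```python
from h import *
s,M=st();grab('wrist','wr10');w=np.load('pics/wr10.npz')['im'];h=cv2.cvtColor(w,cv2.COLOR_RGB2HSV);m=(h[...,1]<50)&(h[...,2]>120)
for r in range(196,330,4):print(r,''.join('#' if x else '.' for x in m[r,205:310]))
pin=np.array([.5738,.1345,0]);u=np.array([.9963,-.0855,0])
for n,a,z in(('knobtop',0,.165),('farbar',.046,.139),('tabtop',.046,.167)):print(n,proj('wr10',pin+a*u+[0,0,z]))
```

```text
t13.83 [0.5728 0.1348 0.197 ] yaw174.97 tilt [0.0032 0.0003] F [-0.5  -0.51  0.47] M [ 0.044 -0.001  0.048] w0.250 g0.0 j [ 0.1  -0.01  1.74 -0.    1.42 -1.38]
196 ...................................#############################.........................................
200 ..................................##############################.........................................
204 .................................###############################.........................................
208 ..................................###############################........................................
212 .....................###########################################################.........................
216 .....................###########################################################.........................
220 .....................#######......##############################.........#######.........................
224 .....................#######.......#############################.........#######.........................
228 ......................######.......#####################
[... 2316 characters left out ...]
...........................................
316 .........................................................................................................
320 .........................................................................................................
324 .........................................................................................................
328 .........................................................................................................
knobtop (np.float64(254.90668977239287), np.float64(224.49439173019434))
farbar (np.float64(255.07443403489515), np.float64(266.87853835350137))
tabtop (np.float64(255.07760779987038), np.float64(288.03974717725123))
```

The ring is level and lies where predicted (far bar at row 267, tab top at row 288). I'll shut the fingers and move over the tab.

move_arm(targets=[[[0,0,0,0,0],[0,0,0,0,0],[0,-0.038,0,0,0],[0,-0.0378,0,0,0],[0,0,0,0,0]]])

```text
time: 14.3
tool_pos: [0.6191, 0.13, 0.1936]
tool_rot: [-0.0, 0.044, 0.999, -0.0]
contact_force: [-1.0, -0.3, -0.3]
gripper_width: 0.004
grasp_force: 0.0
```

move_arm(targets=[[[0,0,0,0.008,0],[0,0,0,0.008,0],[0,0,0,0,0],[0,0,0,0,0]]])

```text
time: 14.63
tool_pos: [0.616, 0.1308, 0.1842]
tool_rot: [-0.001, 0.044, 0.999, -0.0]
contact_force: [0.3, -0.0, 0.9]
gripper_width: 0.003
grasp_force: 0.0
```

Run:
```python
from h import *
s,M=st();p=s['tool_pos']-[.5738,.1345,.139];print(p@[.9963,-.0855,0],p@[.0855,.9963,0],p[2])
```

```text
t14.63 [0.616  0.1308 0.1842] yaw174.98 tilt [-0.0022 -0.0002] F [ 0.28 -0.05  0.91] M [ 0.047  0.006 -0.038] w0.003 g0.0 j [ 0.09  0.1   1.64  0.    1.4  -1.39]
0.04238561374037777 -7.804421952702744e-05 0.04522380827378583
```

move_arm(targets=[[[0,-0.003,0,0.01,0],[0,0,0,0.01,0],[0,0,0,0.01,0],[0,0,0,0.01,0],[0,0,0,0,0]]])

```text
time: 15.05
tool_pos: [0.6186, 0.1305, 0.16]
tool_rot: [-0.001, 0.044, 0.999, -0.0]
contact_force: [0.7, -0.1, 0.4]
gripper_width: -0.002
grasp_force: 0.2
```

move_arm(targets=[[[0,0,0,0.01,0],[0,0,0,0.01,0],[0,0,0,0.01,0],[0,0,0,0.01,0],[0,0,0,0,0]]])

```text
time: 15.47
tool_pos: [0.6177, 0.1305, 0.1351]
tool_rot: [-0.002, 0.044, 0.999, -0.0]
contact_force: [-0.5, 0.3, -0.0]
gripper_width: -0.002
grasp_force: 0.1
```

Run:
```python
from h import *
s,M=st();p=s['tool_pos']-[.5738,.1345,.139];print(p@[.9963,-.0855,0],p@[.0855,.9963,0],p[2])
grab('wrist','wr11');w=np.load('pics/wr11.npz')['im'];h=cv2.cvtColor(w,cv2.COLOR_RGB2HSV);m=(h[...,1]<50)&(h[...,2]>120)
for r in range(130,300,5):print(r,''.join('#' if x else '.' for x in m[r,205:310]))
```

```text
t15.47 [0.6177 0.1305 0.1351] yaw174.96 tilt [-0.0039 -0.0002] F [-0.54  0.33 -0.04] M [ 0.029 -0.002  0.022] w-0.002 g0.1 j [ 0.09  0.14  1.68  0.    1.32 -1.39]
0.044068656389721274 -0.00026709452939035463 -0.003885413996231768
130 ...........................############################################..................................
135 ...........................############################################..................................
140 ............................###########################################..................................
145 ............................###########################################..................................
150 ............................###########################################..................................
155 ............................###########################################..................................
160 ..........................##############################################.................................
165 ........#####################################################################################...
[... 2169 characters left out ...]
........................................
270 .............................................##.......##.................................................
275 .........................................................................................................
280 .........................................................................................................
285 .........................................................................................................
290 .........................................................................................................
295 .........................................................................................................
```

```bash
cat >> h.py <<'E'
def ringv(f):
    for th in np.arange(0,1.65,.1):
        P=lambda a,r:np.array([.5738,.1345,.139])+r*np.cos(a)*np.array([.9963,-.0855,0])+[0,0,r*np.sin(a)]
        print('%.1f'%th,'bar',np.round(proj(f,P(-th,.046)),1),'tab',np.round(proj(f,P(np.arctan2(28,46)-th,.0539)),1))
E
python3 -c "
from h import *
ringv('wr11')"
```

```text
0.0 bar [255.8 251.6] tab [255.9 281.2]
0.1 bar [255.8 247.4] tab [255.9 280.4]
0.2 bar [255.8 242.6] tab [255.9 278.4]
0.3 bar [255.8 237.5] tab [255.9 275.5]
0.4 bar [255.8 231.9] tab [255.9 271.7]
0.5 bar [255.7 226.1] tab [255.8 267.3]
0.6 bar [255.7 220. ] tab [255.8 262.2]
0.7 bar [255.7 213.6] tab [255.8 256.6]
0.8 bar [255.7 207.1] tab [255.8 250.6]
0.9 bar [255.7 200.4] tab [255.8 244.2]
1.0 bar [255.7 193.6] tab [255.8 237.5]
1.1 bar [255.7 186.7] tab [255.8 230.5]
1.2 bar [255.6 179.6] tab [255.7 223.3]
1.3 bar [255.6 172.5] tab [255.7 215.9]
1.4 bar [255.6 165.4] tab [255.7 208.4]
1.5 bar [255.6 158.2] tab [255.7 200.7]
1.6 bar [255.6 151. ] tab [255.7 192.9]
```

move_arm(targets=[[[0,0,0,0.01,0],[0,0,0,0.01,0],[0,0,0,0,0],[0,0,0,0,0]]])

```text
time: 15.85
tool_pos: [0.6183, 0.1306, 0.1244]
tool_rot: [-0.001, 0.044, 0.999, -0.0]
contact_force: [-0.5, 0.2, 0.2]
gripper_width: -0.002
grasp_force: 0.4
```

```bash
python3 -c "
from h import *
st();grab('wrist','wr12');ringv('wr12')
w=np.load('pics/wr12.npz')['im'];h=cv2.cvtColor(w,cv2.COLOR_RGB2HSV);m=(h[...,1]<50)&(h[...,2]>120)
for r in range(120,285,5):print(r,''.join('#' if x else '.' for x in m[r,205:310]))
"
```

```text
t15.85 [0.6183 0.1306 0.1244] yaw174.97 tilt [-0.0021 -0.0001] F [-0.51  0.23  0.22] M [ 0.051  0.186 -0.013] w-0.002 g0.4 j [ 0.09  0.15  1.69  0.    1.3  -1.39]
0.0 bar [255.5 260.7] tab [255.6 295. ]
0.1 bar [255.5 255.8] tab [255.6 293.5]
0.2 bar [255.5 250.5] tab [255.6 290.8]
0.3 bar [255.5 244.8] tab [255.6 287.1]
0.4 bar [255.5 238.7] tab [255.6 282.6]
0.5 bar [255.5 232.3] tab [255.5 277.4]
0.6 bar [255.5 225.7] tab [255.5 271.6]
0.7 bar [255.4 218.9] tab [255.5 265.3]
0.8 bar [255.4 211.9] tab [255.5 258.6]
0.9 bar [255.4 204.7] tab [255.5 251.6]
1.0 bar [255.4 197.5] tab [255.5 244.3]
1.1 bar [255.4 190.1] tab [255.5 236.7]
1.2 bar [255.4 182.6] tab [255.5 228.9]
1.3 bar [255.4 175.1] tab [255.5 221. ]
1.4 bar [255.3 167.5] tab [255.4 213. ]
1.5 bar [255.3 159.9] tab [255.4 204.8]
1.6 bar [255.3 152.3] tab [255.4 196.5]
120 .........................################################################................................
125 .........................################################################................................
130 .........................########
[... 2672 characters left out ...]
#.......................................
255 ...................................############........###########.......................................
260 ...................................############........############......................................
265 ........................................#######.......########...........................................
270 .............................................##.......##.................................................
275 .........................................................................................................
280 .........................................................................................................
```

The ring is at about 0.77 rad. I'll continue down.

move_arm(targets=[[[0,0,0,0.01,0],[0,0,0,0.01,0],[0,0,0,0,0]]])

```text
time: 16.15
tool_pos: [0.6185, 0.1305, 0.112]
tool_rot: [-0.001, 0.044, 0.999, -0.0]
contact_force: [0.3, -0.1, 0.2]
gripper_width: -0.002
grasp_force: 0.6
```

move_arm(targets=[[[0,0,0,0.007,0],[0,0,0,0.007,0],[0,0,0,0,0]]])

```text
time: 16.4
tool_pos: [0.6183, 0.1306, 0.1041]
tool_rot: [-0.001, 0.044, 0.999, -0.0]
contact_force: [-2.3, 0.2, 4.0]
gripper_width: 0.001
grasp_force: 1.7
```

move_arm(targets=[[[0,0,0,0.006,0],[0,0,0,0.006,0],[0,0,0,0,0]]])

```text
time: 16.65
tool_pos: [0.6177, 0.131, 0.0988]
tool_rot: [-0.002, 0.044, 0.999, 0.0]
contact_force: [-6.2, 0.5, 11.1]
gripper_width: 0.0
grasp_force: 5.0
```

```bash
python3 -c "
from h import *
st();grab('wrist','wr13');ringv('wr13')
w=np.load('pics/wr13.npz')['im'];h=cv2.cvtColor(w,cv2.COLOR_RGB2HSV);m=(h[...,1]<50)&(h[...,2]>120)
for r in range(140,285,5):print(r,''.join('#' if x else '.' for x in m[r,205:310]))
"
```

```text
t16.65 [0.6177 0.131  0.0988] yaw174.98 tilt [-0.0043  0.0005] F [-6.2   0.48 11.07] M [0.132 1.263 0.004] w0.000 g5.0 j [ 0.09  0.18  1.7   0.    1.26 -1.39]
0.0 bar [254.7 292.4] tab [254.6 344.7]
0.1 bar [254.7 285.5] tab [254.6 340.2]
0.2 bar [254.7 278.2] tab [254.7 334.5]
0.3 bar [254.7 270.6] tab [254.7 327.9]
0.4 bar [254.7 262.8] tab [254.7 320.5]
0.5 bar [254.7 254.7] tab [254.7 312.6]
0.6 bar [254.7 246.5] tab [254.8 304.3]
0.7 bar [254.7 238.1] tab [254.8 295.6]
0.8 bar [254.7 229.7] tab [254.8 286.6]
0.9 bar [254.7 221.2] tab [254.8 277.4]
1.0 bar [254.7 212.6] tab [254.8 268.1]
1.1 bar [254.7 203.9] tab [254.8 258.7]
1.2 bar [254.7 195.2] tab [254.8 249.2]
1.3 bar [254.7 186.5] tab [254.8 239.7]
1.4 bar [254.7 177.7] tab [254.8 230.1]
1.5 bar [254.6 168.9] tab [254.8 220.4]
1.6 bar [254.6 160.2] tab [254.8 210.7]
140 ...................##########################################################............................
145 ...................#########################################################.............................
150 ...................##################
[... 2228 characters left out ...]
#.......................................
255 ...................................############........###########.......................................
260 ...................................############........############......................................
265 ........................................#######.......########...........................................
270 .............................................##.......##.................................................
275 .........................................................................................................
280 .........................................................................................................
```

Force is building: 11 N, probably the gripper body reaching the knob. The ring is at about 1.25 rad, so I'll back off. To finish I'll use one finger of the opened gripper with the hand offset sideways, so the body clears the knob.

move_arm(targets=[[[0,0,0,-0.01,0],[0,0,0,-0.03,0],[0,0,0,-0.05,0],[0,0,0,-0.05,0],[0,0,0,0,0]]])

```text
time: 17.12
tool_pos: [0.6233, 0.1308, 0.1896]
tool_rot: [0.007, 0.044, 0.999, 0.001]
contact_force: [0.7, 0.6, 1.7]
gripper_width: -0.001
grasp_force: 0.0
```

move_arm(targets=[[[100,0,0.04,0,0],[100,0,0.05,0,0],[100,0,0,0,0],[100,0,0,0,0],[100,0,0,0,0]]])

```text
time: 17.53
tool_pos: [0.6239, 0.1841, 0.1813]
tool_rot: [0.0, 0.044, 0.999, -0.0]
contact_force: [0.6, 0.3, -0.5]
gripper_width: 0.709
grasp_force: 0.0
```

Run:
```python
from h import *
s,M=st();p=s['tool_pos']-[.5738,.1345,.139];print(p@[.9963,-.0855,0],p@[.0855,.9963,0],p[2])
grab('wrist','wr14');ringv('wr14')
w=np.load('pics/wr14.npz')['im'];h=cv2.cvtColor(w,cv2.COLOR_RGB2HSV);m=(h[...,1]<50)&(h[...,2]>110)
print(proj('wr14',(.5738,.1345,.165)))
for r in range(130,290,5):print(r,''.join('#' if x else '.' for x in m[r,110:270]))
```

```text
t17.53 [0.6239 0.1841 0.1813] yaw174.98 tilt [ 0.0001 -0.0006] F [ 0.56  0.28 -0.46] M [-0.012  0.004  0.038] w0.709 g0.0 j [ 0.17  0.14  1.6  -0.    1.4  -1.31]
0.04562879974547762 0.05366664489724539 0.04232042369655198
0.0 bar [176.6 218.1] tab [164.3 235.1]
0.1 bar [178.3 215.5] tab [167.  235.8]
0.2 bar [179.9 212.3] tab [169.6 235.5]
0.3 bar [181.3 208.8] tab [172.1 234.5]
0.4 bar [182.5 204.9] tab [174.4 232.7]
0.5 bar [183.7 200.6] tab [176.6 230.2]
0.6 bar [184.7 196. ] tab [178.6 227.2]
0.7 bar [185.5 191.2] tab [180.4 223.6]
0.8 bar [186.2 186.2] tab [182.1 219.5]
0.9 bar [186.8 180.9] tab [183.6 215. ]
1.0 bar [187.3 175.5] tab [184.9 210.1]
1.1 bar [187.6 170. ] tab [186.1 205. ]
1.2 bar [187.8 164.3] tab [187.1 199.5]
1.3 bar [187.8 158.6] tab [188.  193.8]
1.4 bar [187.7 152.8] tab [188.7 187.9]
1.5 bar [187.5 146.9] tab [189.2 181.8]
1.6 bar [187.1 141. ] tab [189.7 175.6]
(np.float64(158.0595182132636), np.float64(156.75616187347194))
130 .............................................#########################################............................................
[... 4445 characters left out ...]
........................................
270 ..................................................#############.................................................................................................
275 .........................................................#######................................................................................................
280 ................................................................................................................................................................
285 ................................................................................................................................................................
```

move_arm(targets=[[[100,0.006,0.002,0,0],[100,0,0,0.02,0],[100,0,0,0.025,0],[100,0,0,0.025,0],[100,0,0,0.02,0]]])

```text
time: 18.0
tool_pos: [0.619, 0.1853, 0.1244]
tool_rot: [-0.002, 0.044, 0.999, -0.0]
contact_force: [-0.2, 0.6, 0.3]
gripper_width: 1.003
grasp_force: 0.0
```

move_arm(targets=[[[100,0,0,0.015,0],[100,0,0,0.015,0],[100,0,0,0.01,0],[100,0,0,0,0]]])

```text
time: 18.33
tool_pos: [0.6193, 0.1856, 0.1017]
tool_rot: [-0.001, 0.044, 0.999, -0.0]
contact_force: [-0.5, 1.0, -0.1]
gripper_width: 1.005
grasp_force: 0.0
```

Run:
```python
from h import *
s,M=st();p=s['tool_pos']-[.5738,.1345,.139];print(p@[.9963,-.0855,0],p@[.0855,.9963,0],p[2])
```

```text
t18.33 [0.6193 0.1856 0.1017] yaw174.97 tilt [-0.003  -0.0005] F [-0.53  0.96 -0.12] M [0.017 0.005 0.031] w1.005 g0.0 j [ 0.18  0.21  1.66 -0.    1.27 -1.31]
0.040978287501786684 0.05484377327479029 -0.03734183978948448
```

move_arm(targets=[[[100,0,0,0.007,0],[100,0,0,0.007,0],[100,0,0,0,0]]])

```text
time: 18.58
tool_pos: [0.6202, 0.1858, 0.095]
tool_rot: [-0.0, 0.044, 0.999, -0.0]
contact_force: [0.2, 0.2, 0.1]
gripper_width: 0.997
grasp_force: 0.0
```

move_arm(targets=[[[100,0,0,0.006,0],[100,0,0,0.006,0],[100,0,0,0,0]]])

```text
time: 18.83
tool_pos: [0.6198, 0.1858, 0.0876]
tool_rot: [-0.001, 0.044, 0.999, -0.0]
contact_force: [0.0, -0.5, -0.3]
gripper_width: 0.997
grasp_force: 0.5
```

```bash
cat > r.py <<'E'
from h import *
import sys
f=sys.argv[1]
s,M=st();p=s['tool_pos']-[.5738,.1345,.139];print(p@[.9963,-.0855,0],p@[.0855,.9963,0],p[2])
grab('wrist',f);ringv(f)
w=np.load('pics/%s.npz'%f)['im'];h=cv2.cvtColor(w,cv2.COLOR_RGB2HSV);m=(h[...,1]<50)&(h[...,2]>110)
for r in range(130,300,6):print(r,''.join('#' if x else '.' for x in m[r,50:270:2]))
E
python3 r.py wr15
```

```text
t18.83 [0.6198 0.1858 0.0876] yaw174.96 tilt [-0.0014 -0.0003] F [ 0.02 -0.48 -0.31] M [-0.024  0.089  0.005] w0.997 g0.5 j [ 0.18  0.23  1.67 -0.    1.25 -1.31]
0.041421000984178225 0.05502187261172742 -0.05138608353838929
0.0 bar [109.7 316.6] tab [ 62.7 383.2]
0.1 bar [115.2 308.1] tab [ 74.2 375.8]
0.2 bar [120.2 299.4] tab [ 84.5 367.5]
0.3 bar [124.5 290.5] tab [ 93.8 358.4]
0.4 bar [128.3 281.5] tab [102.  348.7]
0.5 bar [131.7 272.3] tab [109.4 338.7]
0.6 bar [134.5 263. ] tab [116.  328.4]
0.7 bar [137.  253.7] tab [121.8 318. ]
0.8 bar [139.  244.4] tab [126.8 307.4]
0.9 bar [140.6 235. ] tab [131.3 296.8]
1.0 bar [141.8 225.6] tab [135.2 286.2]
1.1 bar [142.7 216.3] tab [138.5 275.5]
1.2 bar [143.2 206.9] tab [141.3 265. ]
1.3 bar [143.3 197.5] tab [143.7 254.4]
1.4 bar [143.1 188.2] tab [145.6 243.9]
1.5 bar [142.5 178.9] tab [147.  233.4]
1.6 bar [141.5 169.5] tab [148.1 222.9]
130 ....#############################################.............................................................
136 .....############################################............................
[... 2438 characters left out ...]
..........
268 ########................................######................................................................
274 ......................................######..................................................................
280 ...................................#######....................................................................
286 .....................................#####....................................................................
292 .......................................###....................................................................
298 ..............................................................................................................
```

Finger contact has begun (0.5 N) and the ring is near 1.3 rad. A few more millimetres should do it.

move_arm(targets=[[[100,0,0,0.005,0],[100,0,0,0.005,0],[100,0,0,0,0]]])

```text
time: 19.13
tool_pos: [0.619, 0.1855, 0.0841]
tool_rot: [-0.002, 0.044, 0.999, -0.001]
contact_force: [-10.6, -1.7, 15.4]
gripper_width: 1.001
grasp_force: 7.1
```

```bash
python3 r.py wr16 | sed -n '1,2p;14,60p'
```

```text
t19.13 [0.619  0.1855 0.0841] yaw174.92 tilt [-0.0047 -0.0016] F [-10.58  -1.75  15.41] M [-0.935  1.894 -0.507] w1.001 g7.1 j [ 0.18  0.23  1.67 -0.    1.24 -1.31]
0.040630922546240504 0.05472055491764196 -0.05487160410539765
1.1 bar [140.8 220.3] tab [136.3 281.1]
1.2 bar [141.3 210.8] tab [139.3 270.2]
1.3 bar [141.4 201.2] tab [141.7 259.3]
1.4 bar [141.2 191.7] tab [143.7 248.5]
1.5 bar [140.6 182.1] tab [145.3 237.7]
1.6 bar [139.6 172.7] tab [146.4 227. ]
130 .##############################################...............................................................
136 ..##############################################..............................................................
142 ..##############################################..............................................................
148 ...#############################################..............................................................
154 ....#############################################.............................................................
160 ....#############################################.....
[... 2001 characters left out ...]
..........
268 ###############.........................######................................................................
274 ############.........................#######..................................................................
280 #########..........................#######....................................................................
286 .....................................#####....................................................................
292 .......................................###....................................................................
298 ..............................................................................................................
```

The resistance comes from friction of the tab edge under the pad. I'll relieve the load, shift the finger outwards, then press down and inwards together so that friction helps.

move_arm(targets=[[[100,0,0,-0.01,0],[100,-0.01,0,0,0],[100,0,0,0,0],[100,0,0,0.005,0],[100,0,0,0,0]]])

```text
time: 19.6
tool_pos: [0.626, 0.1852, 0.084]
tool_rot: [-0.001, 0.044, 0.999, -0.0]
contact_force: [-0.9, -0.5, -0.9]
gripper_width: 1.0
grasp_force: 0.1
```

move_arm(targets=[[[100,0.003,0,0.003,0],[100,0.003,0,0.003,0],[100,0,0,0,0]]])

```text
time: 19.85
tool_pos: [0.6222, 0.1856, 0.0809]
tool_rot: [-0.0, 0.044, 0.999, -0.0]
contact_force: [0.6, -0.3, 0.8]
gripper_width: 1.0
grasp_force: 0.5
```

```bash
python3 r.py wr17 | sed -n '1,2p;14,60p'
```

```text
t19.85 [0.6222 0.1856 0.0809] yaw174.98 tilt [-0.0008 -0.0003] F [ 0.56 -0.28  0.8 ] M [-0.124 -0.124  0.036] w1.000 g0.5 j [ 0.18  0.24  1.67 -0.    1.24 -1.31]
0.043831472173329514 0.05502969977457561 -0.058069836928691665
1.1 bar [136.7 216.4] tab [132.1 278.9]
1.2 bar [137.3 206.5] tab [135.2 267.7]
1.3 bar [137.4 196.7] tab [137.8 256.5]
1.4 bar [137.1 186.8] tab [139.9 245.4]
1.5 bar [136.5 177. ] tab [141.5 234.3]
1.6 bar [135.4 167.2] tab [142.7 223.4]
130 #############################################.................................................................
136 ##############################################................................................................
142 ##############################################................................................................
148 ##############################################................................................................
154 ###############################################...............................................................
160 ###############################################.........
[... 1999 characters left out ...]
..........
268 #####...................................######................................................................
274 ##....................................######..................................................................
280 ...................................#######....................................................................
286 .....................................#####....................................................................
292 .......................................###....................................................................
298 ..............................................................................................................
```

It moves with under 1 N now. I'll continue inward and down.

move_arm(targets=[[[100,0.002,0,0.002,0],[100,0.002,0,0.002,0],[100,0,0,0,0]]])

```text
time: 20.15
tool_pos: [0.62, 0.1858, 0.0791]
tool_rot: [-0.0, 0.044, 0.999, -0.0]
contact_force: [0.1, 0.2, 0.7]
gripper_width: 1.003
grasp_force: 0.7
```

move_arm(targets=[[[100,0.002,0,0.002,0],[100,0.0015,0,0.001,0],[100,0,0,0,0]]])

```text
time: 20.4
tool_pos: [0.618, 0.1861, 0.0772]
tool_rot: [-0.0, 0.044, 0.999, -0.0]
contact_force: [1.6, -0.7, 0.9]
gripper_width: 0.999
grasp_force: 0.5
```

```bash
python3 r.py wr18 | sed -n '1,2p;14,60p'
```

```text
t20.40 [0.618  0.1861 0.0772] yaw174.97 tilt [-0.0002 -0.    ] F [ 1.58 -0.72  0.86] M [-0.067 -0.148  0.083] w0.999 g0.5 j [ 0.18  0.23  1.68  0.    1.23 -1.31]
0.03960514508003145 0.05513967127641632 -0.061846408458233915
1.1 bar [134.3 228.1] tab [129.5 292.3]
1.2 bar [134.9 218. ] tab [132.7 280.5]
1.3 bar [135. 208.] tab [135.4 268.8]
1.4 bar [134.7 198. ] tab [137.6 257.3]
1.5 bar [134.1 188. ] tab [139.3 245.9]
1.6 bar [132.9 178.1] tab [140.6 234.6]
130 ###########################################...................................................................
136 ############################################..................................................................
142 ############################################..................................................................
148 ############################################..................................................................
154 #############################################.................................................................
160 #############################################..............
[... 1996 characters left out ...]
..........
268 #######################################.######................................................................
274 ##########...........................#######..................................................................
280 #######............................#######....................................................................
286 ####.................................#####....................................................................
292 #......................................###....................................................................
298 ..............................................................................................................
```

I'll back out, rise and check the ring angle.

move_arm(targets=[[[100,-0.03,0,0,0],[100,-0.03,0,0,0],[100,0,0,-0.05,0],[100,0,0,-0.06,0],[100,0,0,-0.06,0]]])

```text
time: 20.87
tool_pos: [0.6528, 0.1827, 0.1781]
tool_rot: [-0.003, 0.044, 0.999, -0.0]
contact_force: [1.2, 0.2, -0.5]
gripper_width: 0.997
grasp_force: 0.0
```

move_arm(targets=[[[100,0,0,0,0],[100,0,0,0,0],[100,0,0,0,0]]])

```text
time: 21.12
tool_pos: [0.6536, 0.1829, 0.1789]
tool_rot: [-0.001, 0.044, 0.999, -0.0]
contact_force: [-0.1, 0.1, -0.8]
gripper_width: 1.005
grasp_force: 0.0
```

```bash
python3 r.py wr19; python3 -c "
from h import *
grab('scene','sc19');im=np.load('pics/sc19.npz')['im'];h=cv2.cvtColor(im,cv2.COLOR_RGB2HSV)
print('axle end bottom',proj('sc19',(.596,.1325,.108)));ringv('sc19')
m=(h[...,1]<60)&(h[...,2]>110)
for r in range(95,165,2):print(r,''.join('#' if x else '.' for x in m[r,280:370]))
"
```

```text
t21.12 [0.6536 0.1829 0.1789] yaw174.97 tilt [-0.001  0.   ] F [-0.1   0.09 -0.81] M [-0.022  0.024  0.012] w1.005 g0.0 j [ 0.16  0.21  1.53  0.    1.4  -1.32]
0.0753640301057372 0.05505676451986599 0.03988333763006241
0.0 bar [169.9 176.3] tab [155.7 187.4]
0.1 bar [171.9 174.5] tab [158.9 189.6]
0.2 bar [173.6 172.1] tab [161.9 190.9]
0.3 bar [175.2 169.1] tab [164.7 191.1]
0.4 bar [176.7 165.7] tab [167.4 190.5]
0.5 bar [178.  161.9] tab [169.9 189.1]
0.6 bar [179.1 157.7] tab [172.1 186.9]
0.7 bar [180.1 153.1] tab [174.2 184.2]
0.8 bar [180.9 148.3] tab [176.1 180.8]
0.9 bar [181.5 143.1] tab [177.8 176.9]
1.0 bar [182.  137.7] tab [179.3 172.6]
1.1 bar [182.4 132.1] tab [180.7 167.8]
1.2 bar [182.6 126.3] tab [181.8 162.7]
1.3 bar [182.6 120.3] tab [182.8 157.2]
1.4 bar [182.5 114.2] tab [183.6 151.5]
1.5 bar [182.3 107.9] tab [184.2 145.4]
1.6 bar [181.9 101.5] tab [184.7 139.1]
130 ...................................................#######################....................................
136 ...................................................#######################........
[... 6516 characters left out ...]
...................................
151 ..........................................................................................
153 ..........................................................................................
155 ..........................................................................................
157 ..........................................................................................
159 ..........................................................................................
161 ..........................................................................................
163 ..........................................................................................
```

The tab edge is now at row ~145 in the wrist view, which puts the ring at about 1.5 rad. The pin is home and the robot is clear, so I'll hand in.

```bash
python3 -c "
from h import *
print(proj('sc19',(.5738,.1345,.165)),state()['time']);print(job.job_done())"
```

```text
(np.float64(322.3177455765814), np.float64(116.33372178981836)) 21.2167
the job is handed in; nothing more can be done
None
```

I handed the job in at about 21 s: the pin is in the axle hole with its collar seated and the ring swung down to an estimated 1.5 rad; the hand-in reported no result, and I did not re-measure the seating or the pottery after swinging the ring.

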